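# Lock a crank spindle with its setscrew

## Robot

A 6-joint arm with a two-finger parallel gripper is mounted at the origin on a cart in front of the work surface, level with it; the furniture and walls round the work are solid. World frame = base frame: x ahead of the robot, y to its left, z up, the work surface at z = 0. Lengths are in m, angles in rad, forces in N, time in s.
With the tool pointing down it reaches from about 0.375 to 0.75 m from the base axis. Payload 9 kg.
Tool frame: the origin (TCP) lies at the very end of the fingers, on their centre line; the grasp point (between the pads) lies 19 mm behind it (r.grip_point_offset is the distance from the TCP to the grasp point, in m); z points along the fingers, y is the line along which they close (so a half turn about z gives the same grasp; the last joint's range is limited). The gripper opens to 85 mm and grips with 20 to 120 N. Pads are 22 mm wide; open, the fingers measure 114 mm over their backs; the gripper's body (76 mm by 85 mm) begins 54 mm behind the grasp point. The pads swing forward as they close: fully open they stand 13 mm farther back than shut.
Start: joints at [-1.345, 0.104, 0.097, 1.564, 0, 1.353], TCP at [0.258, -0.542, 0.231] pointing down, gripper open.
Joint ranges: [-2.99, 2.99], [-0.84, 1.86], [-1.1, 1.16], [-1.84, 2.11], [-1.51, 1.56], [-3.14, 3.14]. Speed limits (rad/s): [2.22, 2.22, 2.57, 3.14, 3.14, 3.14].

## Interface

Orientations are given as a rotation vector (axis times angle).
In Python, from cell import get_state, snapshot, r gives the robot as it stands.
- The arm moves only by the tool drive_tool, never from a script. Its argument "motion" is a list of rows, each a list of 3 entries, a list of its own where there are three numbers: the shift along the tool's x, y, z in mm, then the turn, a rotation vector about the tool's x, y, z in degrees, then the closure, from -1 (fully open) to 1 (shut). A call has 1 to 8 rows; each row shifts and turns the commanded pose from where the row before left it, along the tool's axes as they then stand; what a row does not reach is not made up. A row lasts 1/12 s, in which the tool goes at most 41.7 mm and 7.16 degrees, less where a joint would pass 70% of its speed; a pose out of reach is approached as far as the arm can. A call is refused whole if a number of a shift passes 41.7 or a number of a turn 7.16, either way. A call with a gripper value outside its range is refused whole. The fingers move at their own pace and stop on an object; "newtons" is the grip in N (left out, the last holds). Time passes only in rows, so rows that do not move let the fingers close. It gives the time, the measured TCP pose, the force, the opening and the grip force at its end, in the units of the state.
- get_state(): the state, without advancing time (a new reading comes with each control period).
- snapshot(name): name is "scene" or "top"; returns a dict with "img" (420x560x3 uint8, red, green, blue), "depth" (420x560 float32, m along the optical axis (not along the pixel's ray), 0 where there is no reading), "fov_y" (degrees; the focal length in pixels is half the picture's height over the tangent of half this angle, whatever the lens; pixels are square), "cx", "cy" (the principal point, pixels), "R" (3x3) and "t" (3): a world point X has camera coordinates R X + t. Camera axes: x right, y down, z forward; pixel columns grow to the right and rows downward; lengths in m; the calibration is good to about 2 mm. A picture is of the moment at which its call begins.
- r.finish_job(): hands the job in; it is judged then, once.
The state is a dict: "time": time; "q": joint angles; "joint_velocities": joint speeds; "tau": joint torques, N m; "eef_pos": TCP position; "ee_rot": TCP orientation; "contact_force": force on the tool from outside, world axes, zero at the start; "moment": the same for the moment, N m; "width": finger opening in m; "grasp_force": force on a finger pad.
Only numpy, scipy, OpenCV 4.12 (cv2) and the standard library are available. Lean on these libraries where they do the work, as an engineer would, in place of code of your own. Each camera call takes 0.05 s, during which the arm holds its last target. There are 200 camera calls.

## Task

Turn the crank of the blue clamp block until the yellow flat on the spindle faces straight up to the setscrew, and let the crank go. Then take the red T-handled hex key out of its grey holder, find the setscrew's socket with it gently, push the key home and turn it clockwise until the screw is tight on the flat, firm but not forced. Leave the key standing in the screw, and do not disturb the vial, the dropper bottle or the timer.

Things in the scene. Friction and masses are not known exactly. Their poses are not given: they have to be found in the camera images.
- block: blue clamp block, 50 x 46 mm, 95 mm high, on a base plate 80 x 100 x 10 mm, fixed; origin under its centre on the table, z up, y along the spindle towards the crank. The spindle's axis lies 70 mm above the origin; the setscrew stands upright on the block's z axis. Right-hand quick thread: clockwise from above drives it down 3 mm a radian.
- spindle: 20 mm steel shaft with a flat 2 mm deep (painted yellow at the end away from the crank). Origin on its axis in the block's middle, y along it; z is square to the flat, outwards, and must point straight up. The crank arm stands on the flat's side. At the start it leans 0.5 to 1.1 rad to the block's +x. Friction 0.2 N m (4 N at the grip); it turns 1.3 rad either way and stays where left.
- crank_grip (a point): middle of the black crank grip: a round bar, 13 mm in diameter, 38 mm long, parallel to the spindle, free to reach from above. It lies 55 mm from the spindle's axis (along the spindle's z) and 67 mm from the block's centre (along y); the crank arm, 9 mm thick, ends 19 mm from this point.
- setscrew: setscrew, head 27 mm across. Origin in the middle of the socket's mouth, z up; the frame sinks with the screw but does not turn: the socket's angle is not measured. Hex socket 14.4 mm across flats, 12 mm deep, mouth bevelled 2.5 mm. Friction 0.09 N m. It meets the flat after 0.8 to 1.4 rad (a round side 0.7 rad sooner); the torque felt at the halted key is then 0.05 N m when just tight, 0.13 right, 0.3 overtight. It stays tight.
- holder: grey block, 60 x 60 x 50 mm, fixed to the table, with a hole 18 mm wide and 30 mm deep in the middle of its top, in which the key stands; origin under its centre.
- key: T-handled hex key, 105 mm long, 0.28 to 0.46 kg; origin in the middle of its lower tip, z up along the stem. The steel stem is a hexagon 14 mm across flats, with two of its corners on the x axis; at the start it stands upright with the tip 30 mm deep in the holder.
- key_handle (a point): middle of the key's red handle, 95 mm above its tip: a bar 64 mm long (along the key's x), 18 mm thick (along its y) and 20 mm high.
- vial: vial with a red cap, 13 mm in diameter, 45 mm high, standing; origin under its centre; a bystander.
- dropper: dark blue dropper bottle, 34 mm in diameter, 104 mm high, standing; origin under its centre; a bystander.
- timer: white lab timer, 23 x 58 x 60 mm, standing; origin under its centre; a bystander.
There are look-alikes about, which are no part of the job. Leave any black or green look-alike of the key alone.

How it is judged:
On the way, in this order (a step that is already met when the one before it is completed fails the run):
1. the spindle's flat faces the setscrew (within 8 degrees) and the crank is let go, with the screw still clear of the spindle (angle between the z axis of spindle and the z axis of block, either way round below 0.14 rad and contact force between setscrew and spindle below 1 N and contact force between the fingers and spindle below 0.1 N), for 0.2 s.
2. the key is home in the socket: its tip over 6 mm deep, with the screw still clear of the spindle (horizontal distance between key and setscrew below 0.003 m and z of key in the frame of setscrew below -0.006 m and angle between key's own z axis and vertical below 0.15 rad and contact force between setscrew and spindle below 1 N and angle between the z axis of spindle and the z axis of block, either way round below 0.14 rad), for 0.1 s.
3. the setscrew is tight on the flat (over 15 N) (contact force between setscrew and spindle above 15 N and angle between the z axis of spindle and the z axis of block, either way round below 0.14 rad), for 0.1 s.
At the end, for the whole second after the job is handed in: the setscrew presses on the spindle with over 15 N while the flat faces it within 8 degrees, and the key stands at rest in the socket with its tip over 6 mm deep, let go (all of step 3 and horizontal distance between key and setscrew below 0.003 m and z of key in the frame of setscrew below -0.006 m and angle between key's own z axis and vertical below 0.15 rad and linear speed of key below 0.02 m/s); the robot touches nothing.
It fails at once if the setscrew is overtightened (over 100 N on the spindle) (contact force between setscrew and spindle above 100 N).
It fails at once if the setscrew is driven against the spindle while the flat does not face it (contact force between setscrew and spindle above 5 N and angle between the z axis of spindle and the z axis of block, either way round above 0.2 rad).
It fails at once if the key is pressed on the screw or block with over 60 N of contact force before it has dropped into the socket (contact force between key and block above 60 N and z of key in the frame of setscrew above -0.003 m).
It fails at once if the vial, the dropper bottle or the timer is moved over 20 mm or tipped (distance of any of vial, dropper, timer from where it was at the start of the episode above 0.02 m or angle between any of vial, dropper, timer's own z axis and vertical above 0.3 rad).
It also fails if it takes over 72 s, if anything falls off the work surface, if the arm or the gripper's body presses on something with over 40 N, if the wrist force passes 120 N, or if a joint passes its speed limit or range.

## Working session

There is one attempt and no reset: what is moved stays moved. The work goes in short steps, Python scripts to look and compute and a tool call to move; the robot and the scene stay as the last step left them, time stands still between calls to the robot, and variables do not carry over. Pictures are saved under pics/ and viewed, at most 10 in all, crops included, and the job is handed in when it is done.

Besides the shell and the picture viewer there is one more tool, called after "Call:" by a JSON object that holds its "fn" and its "kwargs", one argument or row to a line. drive_tool: Moves the arm, as the interface text tells. Its arguments: {"type":"object","properties":{"motion":{"type":"array"},"newtons":{"type":"number"}},"required":["motion"]}

```bash
ls; mkdir -p pics; cat > h.py <<'E'
import numpy as np, cv2
from cell import get_state, snapshot, r
def snap(n,save=None):
    s=snapshot(n); s['f']=s['img'].shape[0]/2/np.tan(np.radians(s['fov_y'])/2)
    if save: cv2.imwrite('pics/'+save,s['img'][:,:,::-1])
    return s
def cloud(s):
    v,u=np.mgrid[0:420,0:560]; d=s['depth']
    P=np.stack([(u-s['cx'])/s['f']*d,(v-s['cy'])/s['f']*d,d],-1)
    return (P-s['t'])@s['R']
def proj(s,X):
    c=s['R']@np.array(X)+s['t']; return c[:2]/c[2]*s['f']+[s['cx'],s['cy']]
def ray(s,u,v,z):
    d=s['R'].T@np.array([(u-s['cx'])/s['f'],(v-s['cy'])/s['f'],1]); o=-s['R'].T@s['t']
    return o+d*(z-o[2])/d[2]
E
python3 - <<'E'
from h import *
a=snap('scene'); b=snap('top')
cv2.imwrite('pics/a.png',np.vstack([a['img'],b['img']])[:,:,::-1][:, :])
im=np.hstack([a['img'],b['img']])[:,:,::-1]
cv2.imwrite('pics/scene0.png',cv2.resize(a['img'][:,:,::-1],(784,588),interpolation=cv2.INTER_CUBIC)); cv2.imwrite('pics/top0.png',cv2.resize(b['img'][:,:,::-1],(784,588),interpolation=cv2.INTER_CUBIC))
for s in(a,b): print(s['fov_y'],s['cx'],s['cy'],s['R'].round(3).tolist(),(-s['R'].T@s['t']).round(3))
print(get_state())
E
```

```text
pics
53.215072439533806 283.4668569925045 206.67972236660546 [[-0.636, -0.772, 0.015], [-0.568, 0.456, -0.685], [0.522, -0.444, -0.728]] [0.064 0.521 0.734]
45.440275388041336 282.78095760128986 209.7971675347649 [[0.01, -1.0, 0.02], [-0.985, -0.013, -0.173], [0.173, -0.018, -0.985]] [0.344 0.138 1.064]
{'time': 0.1, 'q': array([-1.34468594e+00,  1.04666249e-01,  9.65792767e-02,  1.56389016e+00,
        3.00277762e-05,  1.35309580e+00]), 'joint_velocities': array([-4.53669388e-04, -2.51126757e-03,  2.89560257e-03, -1.82460339e-03,
        1.27443370e-04,  3.82098328e-05]), 'tau': array([ 6.31616742e-03, -5.58206534e+01,  5.04721820e+01,  1.29779434e-02,
       -2.61030200e-04, -6.94212261e-07]), 'eef_pos': array([ 0.25758275, -0.54158445,  0.23060221]), 'ee_rot': array([-3.06340838e+00, -6.91169286e-01, -3.93530185e-05]), 'contact_force': array([ 0.19813676,  0.53264632, -0.01336963]), 'moment': array([ 0.04205707,  0.01274751, -0.03925279]), 'grasp_force': 0.0, 'width': 0.08553078483085674}
```

View pics/scene0.png

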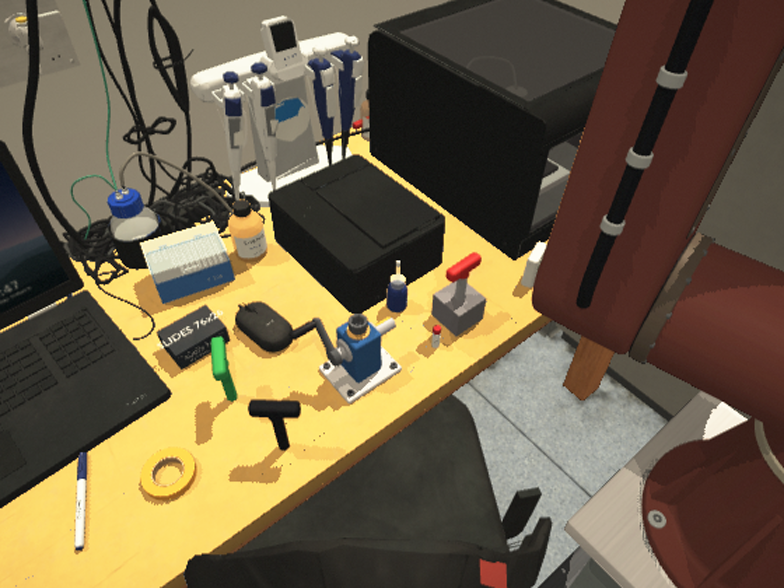

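View pics/top0.png

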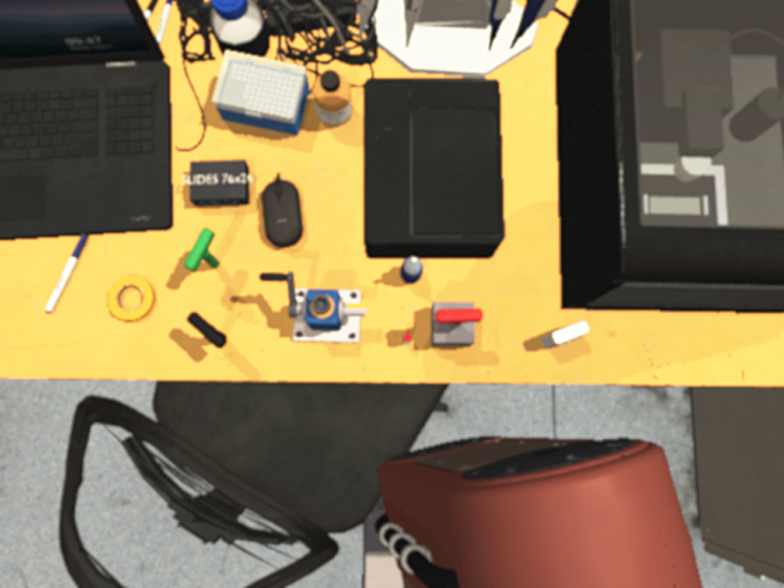

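The red key in the grey holder is at scene0 (462,268) and top0 (458,316). The black T (scene0 275,410) and green T (scene0 222,365) are look-alikes to leave alone. The blue block is at scene0 (358,345) with its crank at (310,335). Vial is at (436,336), dropper at (397,290) and timer at (535,265).

```bash
python3 - <<'E'
from h import *
for n in('scene','top'):
    s=snap(n); P=cloud(s); im=s['img']; hsv=cv2.cvtColor(im,cv2.COLOR_RGB2HSV).astype(int); H,S,V=hsv[...,0],hsv[...,1],hsv[...,2]
    X,Y,Z=P[...,0],P[...,1],P[...,2]
    if n=='scene':
        print('clouds from',n)
    roi=(s['depth']>0)&(X>0.2)&(X<.75)&(abs(Y)<.45)
    def rep(nm,m):
        m=m&roi
        k,l,st,c=cv2.connectedComponentsWithStats(m.astype(np.uint8))
        for i in range(1,k):
            if st[i,4]<12: continue
            q=l==i; p=P[q]
            xy=p[:,:2].astype(np.float32)*1000
            print(n,nm,st[i,4],'px',c[i].round(0),'med',np.median(p,0).round(4),'z',np.percentile(p[:,2],[2,98]).round(3),'rect',[np.round(a,1) for a in cv2.minAreaRect(xy)])
    red=((H<6)|(H>174))&(S>150)&(V>80)
    rep('red',red)
    rep('handletop',red&(Z>.11))
    rep('holdertop',(S<70)&(abs(Z-.05)<.005)&(Y<0.05))
    rep('holder',(S<70)&(Z>.01)&(Z<.056)&(Y<0.05))
    rep('plate',(S<70)&(V>140)&(Z<.02)&(Z>.004))
    rep('blue',(H>100)&(H<125)&(S>120)&(Z>.015))
    rep('bluetop',(H>100)&(H<125)&(S>120)&(abs(Z-.095)<.006))
    rep('dark',(V<70)&(Z>.08)&(Z<.14)&(X<.6))
    rep('above',(Z>.099)&(Z<.15)&(X<.58))
    rep('timer',(S<60)&(V>150)&(Z>.02)&(X<.6))
E
```

```text
clouds from scene
scene red 260 px [330. 191.] med [0.4767 0.041  0.1217] z [0.102 0.126] rect [array([480.2,  38.6]), array([16. , 60.2]), np.float64(3.5)]
scene red 32 px [312. 235.] med [0.4583 0.1055 0.0423] z [0.034 0.046] rect [array([458.7, 104.2]), array([10.5, 11.6]), np.float64(1.0)]
scene handletop 237 px [331. 190.] med [0.4774 0.0413 0.1224] z [0.11  0.126] rect [array([480.2,  38.6]), array([16. , 60.2]), np.float64(3.5)]
scene holdertop 285 px [349. 154.] med [ 0.5842 -0.134   0.0497] z [0.045 0.055] rect [array([ 613.1, -139.6]), array([254.7,  87.8]), np.float64(20.9)]
scene holdertop 69 px [304. 182.] med [0.5867 0.0137 0.05  ] z [0.045 0.055] rect [array([586.4,  12.9]), array([ 4.7, 70.9]), np.float64(1.3)]
scene holdertop 37 px [381. 188.] med [ 0.4568 -0.1093  0.0504] z [0.045 0.054] rect [array([ 456.5, -119.6]), array([35.5, 14.8]), np.float64(80.1)]
scene holdertop 308 px [331. 212.] med [0.4732 0.0325 0.0492] z [0.046 0.053] rect [array([481.1,  27.2]), array([60.3, 45. ]), np.float64(0.5)]
scene holder 1220 px [347. 158.] med [ 0.5869 -0.1339  0.034 ] z [0.
[... 14255 characters left out ...]
.7)]
top timer 253 px [407. 237.] med [ 0.4678 -0.1309  0.0609] z [0.043 0.065] rect [array([ 468. , -132.1]), array([19.1, 56.1]), np.float64(21.4)]
top timer 245 px [326. 238.] med [0.463  0.0276 0.0512] z [0.047 0.055] rect [array([467. ,  36.5]), array([26.8, 57.3]), np.float64(3.6)]
top timer 13 px [273. 382.] med [0.2418 0.1368 0.4163] z [0.415 0.418] rect [array([242. , 136.1]), array([14.1,  3.7]), np.float64(0.7)]
top timer 29 px [281. 391.] med [0.2414 0.128  0.4794] z [0.31  0.481] rect [array([226.1, 126.9]), array([49.7,  4.9]), np.float64(2.9)]
top timer 33 px [289. 399.] med [0.2459 0.1211 0.5431] z [0.541 0.545] rect [array([245.5, 120.6]), array([14.,  5.]), np.float64(0.3)]
```

```bash
python3 - <<'E'
from h import *
a=snap('scene');b=snap('top')
c=a['img'][160:310,190:390]; d=b['img'][170:260,170:370]
c=cv2.resize(c,(800,600),interpolation=cv2.INTER_CUBIC)
cv2.imwrite('pics/c1.png',c[:,:,::-1])
E
```

```text
(no output)
```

View pics/c1.png

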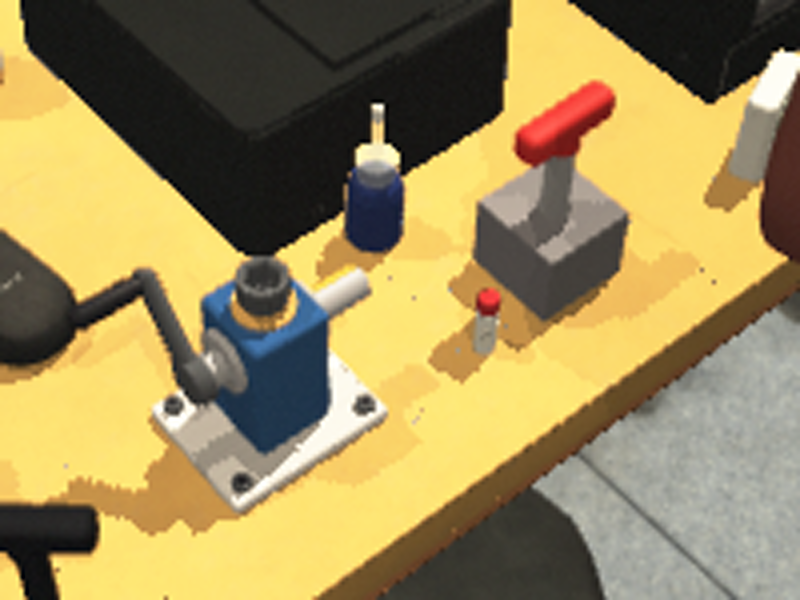

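The crop shows the red T-key standing in the grey holder at (565,120). The blue block has its collared setscrew at (263,280), and the black crank grip is at (110,297), leaning away from the robot. Next I plan the travel to above the crank grip.

```bash
cat >> h.py <<'E'
from scipy.spatial.transform import Rotation as Ro
def pose():
    s=get_state(); M=Ro.from_rotvec(s['ee_rot']).as_matrix()
    return s['eef_pos'],np.degrees(np.arctan2(M[1,1],M[0,1])),s
def plan(wps,step=38,turn=7.1):
    "wps: (x,y,z,yaw deg, unwrapped); prints tool-frame rows"
    p,y,s=pose(); y=y
    for w in wps:
        q=np.array(w[:3]); n=int(np.ceil(max(np.linalg.norm(q-p)*1000/step,abs(w[3]-y)/turn,1)))
        rows=[]
        for i in range(n):
            a=np.radians(y+(w[3]-y)*i/n); d=(q-p)/n*1000
            rows.append([round(float(v),0 if step>20 else 1) for v in (d@[-np.sin(a),np.cos(a),0],d@[np.cos(a),np.sin(a),0],-d[2],-(w[3]-y)/n)])
        print(w,n); print(' '.join(str(r_) for r_ in rows)); p=q;y=w[3]
E
python3 - <<'E'
from h import *
plan([(.40,-.25,.25,0),(.40,.03,.25,90),(.531,.2905,.20,180)])
E
```

```text
(0.4, -0.25, 0.25, 0) 10
[25.0, -20.0, -2.0, -6.0] [28.0, -17.0, -2.0, -6.0] [29.0, -14.0, -2.0, -6.0] [31.0, -11.0, -2.0, -6.0] [32.0, -7.0, -2.0, -6.0] [32.0, -4.0, -2.0, -6.0] [32.0, 0.0, -2.0, -6.0] [32.0, 4.0, -2.0, -6.0] [32.0, 7.0, -2.0, -6.0] [31.0, 11.0, -2.0, -6.0]
(0.4, 0.03, 0.25, 90) 13
[22.0, 0.0, -0.0, -7.0] [21.0, 3.0, -0.0, -7.0] [21.0, 5.0, -0.0, -7.0] [20.0, 8.0, -0.0, -7.0] [19.0, 10.0, -0.0, -7.0] [18.0, 12.0, -0.0, -7.0] [16.0, 14.0, -0.0, -7.0] [14.0, 16.0, -0.0, -7.0] [12.0, 18.0, -0.0, -7.0] [10.0, 19.0, -0.0, -7.0] [8.0, 20.0, -0.0, -7.0] [5.0, 21.0, -0.0, -7.0] [3.0, 21.0, -0.0, -7.0]
(0.531, 0.2905, 0.2, 180) 13
[-10.0, 20.0, 4.0, -7.0] [-12.0, 19.0, 4.0, -7.0] [-15.0, 17.0, 4.0, -7.0] [-17.0, 15.0, 4.0, -7.0] [-18.0, 13.0, 4.0, -7.0] [-20.0, 11.0, 4.0, -7.0] [-21.0, 8.0, 4.0, -7.0] [-22.0, 6.0, 4.0, -7.0] [-22.0, 3.0, 4.0, -7.0] [-22.0, 0.0, 4.0, -7.0] [-22.0, -2.0, 4.0, -7.0] [-22.0, -5.0, 4.0, -7.0] [-21.0, -8.0, 4.0, -7.0]
```

Call:
{"fn": "drive_tool", "kwargs": {
  "motion": [
    [[25,-20,-2],[0,0,-6.5],-1],
    [[28,-17,-2],[0,0,-6.5],-1],
    [[29,-14,-2],[0,0,-6.5],-1],
    [[31,-11,-2],[0,0,-6.5],-1],
    [[32,-7,-2],[0,0,-6.5],-1],
    [[32,-4,-2],[0,0,-6.5],-1],
    [[32,0,-2],[0,0,-6.5],-1],
    [[32,4,-2],[0,0,-6.5],-1]
  ],
  "newtons": 20
}}

```text
time: 0.97
eef_pos: [0.3711, -0.3073, 0.2475]
ee_rot: [2.446, 1.971, -0.0]
contact_force: [-0.5, -0.1, 0.2]
width: 0.0856
grasp_force: 0.0
```

Call:
{"fn": "drive_tool", "kwargs": {
  "motion": [
    [[32,7,-2],[0,0,-6.5],-1],
    [[31,11,-2],[0,0,-6.5],-1],
    [[22,0,0],[0,0,-7],-1],
    [[21,3,0],[0,0,-7],-1],
    [[21,5,0],[0,0,-7],-1],
    [[20,8,0],[0,0,-7],-1],
    [[19,10,0],[0,0,-7],-1],
    [[18,12,0],[0,0,-7],-1]
  ]
}}

```text
time: 1.63
eef_pos: [0.3976, -0.119, 0.2514]
ee_rot: [1.258, 2.878, -0.0]
contact_force: [-0.3, -0.5, -0.2]
width: 0.0856
grasp_force: 0.0
```

Call:
{"fn": "drive_tool", "kwargs": {
  "motion": [
    [[16,14,0],[0,0,-7],-1],
    [[14,16,0],[0,0,-7],-1],
    [[12,18,0],[0,0,-7],-1],
    [[10,19,0],[0,0,-7],-1],
    [[8,20,0],[0,0,-7],-1],
    [[5,21,0],[0,0,-7],-1],
    [[3,21,0],[0,0,-7],-1],
    [[0,0,0],[0,0,0],-1]
  ]
}}

```text
time: 2.3
eef_pos: [0.394, 0.0326, 0.2516]
ee_rot: [-0.055, 3.141, 0.001]
contact_force: [0.2, -0.6, -0.4]
width: 0.0854
grasp_force: 0.0
```

```bash
python3 - <<'E'
from h import *
p,y,s=pose(); print(p,y,s['q'])
plan([(.531,.2905,.20,180)])
E
```

```text
[0.39403293 0.03259371 0.25155968] 92.00165986957303 [-2.52091583e-01 -5.24762587e-01 -4.15020427e-01  1.68026158e+00
  8.14826565e-04 -2.87026851e-01]
(0.531, 0.2905, 0.2, 180) 13
[-11.0, 19.0, 4.0, -7.0] [-13.0, 18.0, 4.0, -7.0] [-15.0, 16.0, 4.0, -7.0] [-17.0, 14.0, 4.0, -7.0] [-19.0, 12.0, 4.0, -7.0] [-20.0, 10.0, 4.0, -7.0] [-21.0, 7.0, 4.0, -7.0] [-22.0, 5.0, 4.0, -7.0] [-22.0, 2.0, 4.0, -7.0] [-22.0, -0.0, 4.0, -7.0] [-22.0, -3.0, 4.0, -7.0] [-22.0, -6.0, 4.0, -7.0] [-21.0, -8.0, 4.0, -7.0]
```

Call:
{"fn": "drive_tool", "kwargs": {
  "motion": [
    [[-11,19,4],[0,0,-6.8],-1],
    [[-13,18,4],[0,0,-6.8],-1],
    [[-15,16,4],[0,0,-6.8],-1],
    [[-17,14,4],[0,0,-6.8],-1],
    [[-19,12,4],[0,0,-6.8],-1],
    [[-20,10,4],[0,0,-6.8],-1],
    [[-21,7,4],[0,0,-6.8],-1],
    [[-22,5,4],[0,0,-6.8],-1]
  ]
}}

```text
time: 2.97
eef_pos: [0.4796, 0.1868, 0.2189]
ee_rot: [1.477, -2.773, 0.0]
contact_force: [-0.7, 0.1, 1.2]
width: 0.0854
grasp_force: 0.0
```

Call:
{"fn": "drive_tool", "kwargs": {
  "motion": [
    [[-22,2,4],[0,0,-6.8],-1],
    [[-22,0,4],[0,0,-6.8],-1],
    [[-22,-3,4],[0,0,-6.8],-1],
    [[-22,-6,4],[0,0,-6.8],-1],
    [[-21,-8,4],[0,0,-6.8],-1],
    [[0,0,0],[0,0,0],-1],
    [[0,0,0],[0,0,0],-1]
  ]
}}

```text
time: 3.55
eef_pos: [0.5319, 0.2845, 0.1983]
ee_rot: [2.216, -2.225, -0.001]
contact_force: [0.5, -1.2, -0.0]
width: 0.0854
grasp_force: 0.0
```

```bash
python3 - <<'E'
from h import *
p,y,s=pose(); print(p,y,s['q'])
S=snap('scene','s2.png')
im=S['img'][130:310,130:370]; cv2.imwrite('pics/c2.png',cv2.resize(im,(800,600),interpolation=cv2.INTER_CUBIC)[:,:,::-1])
print([proj(S,X).round(0) for X in [p,(.53,.2915,.111),(.494,.2245,.118)]])
plan([(.531,.2905,.092,180)],step=20)
E
```

```text
[0.53193149 0.28453189 0.19834196] 179.78156026990055 [ 2.74767908e-01  1.11675767e-01  4.55794027e-02  1.50625291e+00
 -2.20757267e-04 -1.29221621e+00]
[array([214., 203.]), array([216., 237.]), array([256., 229.])]
(0.531, 0.2905, 0.092, 180) 6
[-1.1, 0.2, 17.8, -0.0] [-1.1, 0.2, 17.8, -0.0] [-1.1, 0.1, 17.8, -0.0] [-1.1, 0.1, 17.8, -0.0] [-1.1, 0.1, 17.8, -0.0] [-1.1, 0.1, 17.8, -0.0]
```

View pics/c2.png

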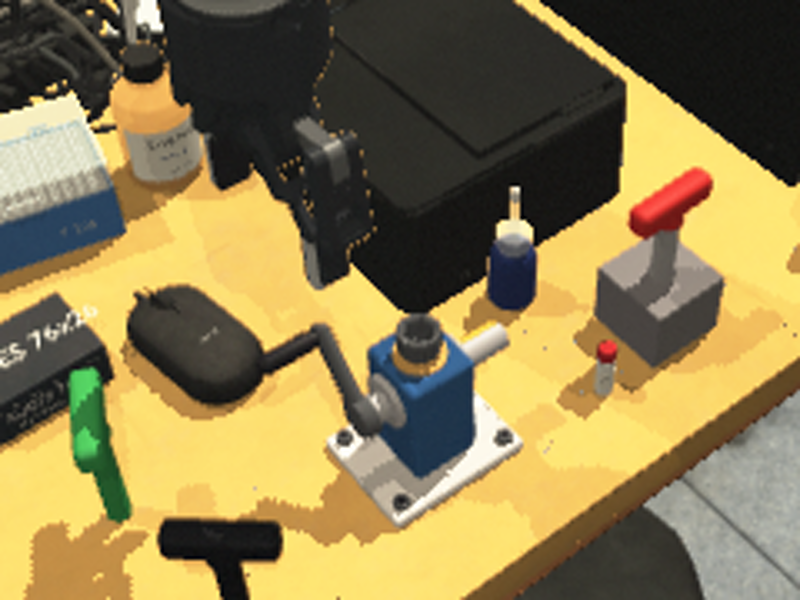

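The crop shows the open gripper above the crank, with the grip at crop (293,348), which is full-image (218,234) and where I predicted it. Descend, grip, then move along the arc.

Call:
{"fn": "drive_tool", "kwargs": {
  "motion": [
    [[-2,0,20],[0,0,0],-1],
    [[-2,0,20],[0,0,0],-1],
    [[-2,0,20],[0,0,0],-1],
    [[-1,0,20],[0,0,0],-1],
    [[0,0,18],[0,0,0],-1],
    [[0,0,8],[0,0,0],-1],
    [[0,0,0],[0,0,0],-1],
    [[0,0,0],[0,0,0],-1]
  ]
}}

```text
time: 4.27
eef_pos: [0.5321, 0.2908, 0.094]
ee_rot: [-2.216, 2.226, -0.001]
contact_force: [-0.0, 0.1, 0.5]
width: 0.0853
grasp_force: 0.0
```

Call:
{"fn": "drive_tool", "kwargs": {
  "motion": [
    [[0,0,0],[0,0,0],1],
    [[0,0,0],[0,0,0],1],
    [[0,0,0],[0,0,0],1],
    [[0,0,0],[0,0,0],1],
    [[0,0,0],[0,0,0],1],
    [[0,0,0],[0,0,0],1]
  ],
  "newtons": 20
}}

```text
time: 4.77
eef_pos: [0.5335, 0.2916, 0.0941]
ee_rot: [-2.216, 2.223, -0.003]
contact_force: [17.2, -0.8, 12.8]
width: 0.0122
grasp_force: 11.2
```

```bash
python3 - <<'E'
from h import *
p,y,s=pose(); print(p,y,s['width'],s['grasp_force'],s['contact_force'])
E
```

```text
[0.53351328 0.29155421 0.09414501] 179.8188361745545 0.012186495518415543 11.211859658360481 [17.2270933  -0.83270388 12.82197035]
```

Call:
{"fn": "drive_tool", "kwargs": {
  "motion": [
    [[0,4.6,-3.9],[0,0,0],1],
    [[0,5,-3.5],[0,0,0],1],
    [[0,5.3,-2.9],[0,0,0],1],
    [[0,5.6,-2.2],[0,0,0],1],
    [[0,5.8,-1.7],[0,0,0],1],
    [[0,6,-1],[0,0,0],1],
    [[0,6,-0.3],[0,0,0],1],
    [[0,0,0],[0,0,0],1]
  ]
}}

```text
time: 5.43
eef_pos: [0.4955, 0.292, 0.1112]
ee_rot: [-2.215, 2.221, -0.005]
contact_force: [1.5, 1.1, 8.9]
width: 0.0124
grasp_force: 20.0
```

```bash
python3 - <<'E'
from h import *
p,y,s=pose(); print(p,y,s['width'],s['grasp_force'],s['contact_force'])
E
```

```text
[0.49546629 0.29200094 0.11124067] 179.8239029212047 0.012436593554987822 20.02211630344391 [1.51083676 1.12520962 8.87632687]
```

Call:
{"fn": "drive_tool", "kwargs": {
  "motion": [
    [[0,1.2,0],[0,0,0],1],
    [[0,0,0],[0,0,0],1],
    [[0,0,0],[0,0,0],-1],
    [[0,0,0],[0,0,0],-1],
    [[0,0,0],[0,0,0],-1],
    [[0,0,0],[0,0,0],-1],
    [[0,0,-15],[0,0,0],-1],
    [[0,0,-30],[0,0,0],-1]
  ]
}}

```text
time: 6.1
eef_pos: [0.49, 0.2907, 0.15]
ee_rot: [2.213, -2.22, -0.005]
contact_force: [0.7, 0.4, -0.2]
width: 0.0832
grasp_force: 0.0
```

Call:
{"fn": "drive_tool", "kwargs": {
  "motion": [
    [[0,0,-35],[0,0,0],-1],
    [[0,0,-35],[0,0,0],-1],
    [[36,2,-5],[0,0,0],-1],
    [[36,2,0],[0,0,0],-1],
    [[36,2,0],[0,0,0],-1],
    [[36,2,0],[0,0,0],-1],
    [[36,2,0],[0,0,0],-1],
    [[36,2,0],[0,0,0],-1]
  ]
}}

```text
time: 6.77
eef_pos: [0.4792, 0.0741, 0.2285]
ee_rot: [2.218, -2.224, -0.0]
contact_force: [0.3, -0.3, 0.5]
width: 0.0857
grasp_force: 0.0
```

Call:
{"fn": "drive_tool", "kwargs": {
  "motion": [
    [[36,2,0],[0,0,0],-1],
    [[0,0,0],[0,0,0],-1],
    [[0,0,0],[0,0,0],-1]
  ]
}}

```text
time: 7.02
eef_pos: [0.4776, 0.0379, 0.2286]
ee_rot: [2.214, -2.229, -0.0]
contact_force: [0.2, 0.9, 0.2]
width: 0.0853
grasp_force: 0.0
```

```bash
python3 - <<'E'
from h import *
p,y,s=pose(); print(p,y,s['q'],s['contact_force'],s['moment'])
plan([(.481,.0365,.096,180)],step=20)
S=snap('scene')
im=S['img'][150:300,190:390]; cv2.imwrite('pics/c3.png',cv2.resize(im,(800,600),interpolation=cv2.INTER_CUBIC)[:,:,::-1])
P=cloud(S);hsv=cv2.cvtColor(S['img'],cv2.COLOR_RGB2HSV).astype(int);X,Y,Z=P[...,0],P[...,1],P[...,2]
m=(hsv[...,2]<70)&(Z>.118)&(Z<.15)&(Y>.275)&(Y<.32)&(X<.56)&(X>.44); print('grip',m.sum(),P[m].mean(0), np.percentile(P[m],[3,97],axis=0))
m=(Z>.105)&(Z<.125)&(abs(Y-.2245)<.018)&(abs(X-.495)<.018); print('screw',np.percentile(P[m],[2,50,98],axis=0).round(4), cv2.minEnclosingCircle((P[m][:,:2]*1000).astype(np.float32)))
h,v=hsv[...,0],hsv[...,2]; m=((h<6)|(h>174))&(hsv[...,1]>150)&(v>80)&(Z>.105)&(Z<.14)&(X>.4)&(abs(Y-.036)<.05)
print('handle',cv2.minAreaRect((P[m][:,:2]*1000).astype(np.float32)))
E
```

```text
[0.47757269 0.03790345 0.22856284] 179.61890479710385 [-1.94708276e-01 -2.66618372e-01 -2.60125323e-01  1.57765739e+00
 -3.90611035e-05 -1.75885322e+00] [0.21777298 0.92568902 0.19242837] [0.01733215 0.05800559 0.02425389]
(0.481, 0.0365, 0.096, 180) 7
[0.2, -0.5, 18.9, -0.1] [0.2, -0.5, 18.9, -0.1] [0.2, -0.5, 18.9, -0.1] [0.2, -0.5, 18.9, -0.1] [0.2, -0.5, 18.9, -0.1] [0.2, -0.5, 18.9, -0.1] [0.2, -0.5, 18.9, -0.1]
grip 104 [0.49024514 0.29307959 0.12828038] [[0.48668565 0.27644727 0.12351112]
 [0.49439013 0.30926124 0.13176064]]
screw [[0.4829 0.2123 0.1054]
 [0.4953 0.2243 0.1142]
 [0.508  0.237  0.1181]] ((496.0426940917969, 223.9869842529297), 14.105216979980469)
handle ((480.1376037597656, 37.87420654296875), (16.4531307220459, 60.951114654541016), 1.64119291305542)
```

View pics/c3.png

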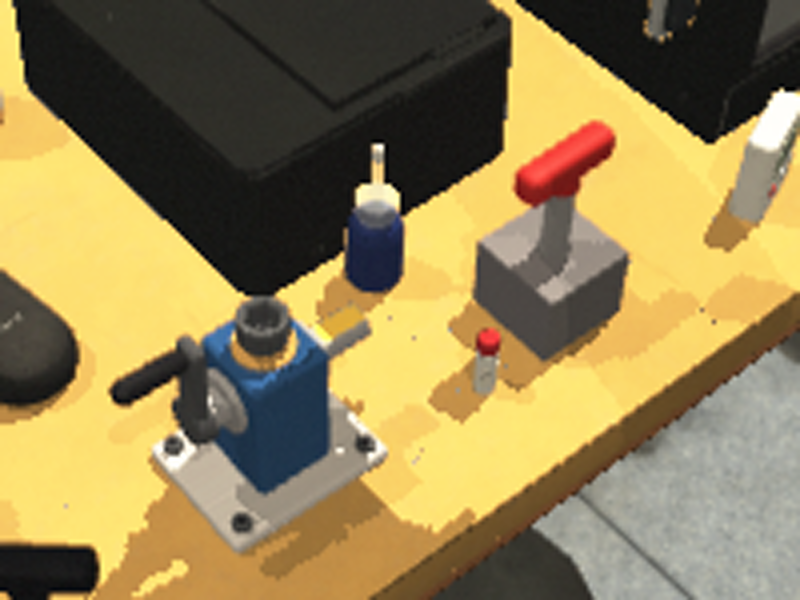

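The crop shows the crank upright at (185,380), the yellow flat facing up at (345,322) and the gripper clear of it. The bystanders are unmoved. Next I grasp the key.

Call:
{"fn": "drive_tool", "kwargs": {
  "motion": [
    [[0.2,-0.5,20],[0,0,0],-1],
    [[0.2,-0.5,20],[0,0,0],-1],
    [[0.2,-0.5,20],[0,0,0],-1],
    [[0.2,-0.5,20],[0,0,0],-1],
    [[0,-0.5,20],[0,0,0],-1],
    [[0,-0.5,20],[0,0,0],-1],
    [[0,0,12],[0,0,0],-1],
    [[0,0,0],[0,0,0],-1]
  ]
}}

```text
time: 7.73
eef_pos: [0.4789, 0.0401, 0.094]
ee_rot: [2.218, -2.221, -0.006]
contact_force: [-0.5, -0.5, 1.0]
width: 0.0853
grasp_force: 0.0
```

Call:
{"fn": "drive_tool", "kwargs": {
  "motion": [
    [[0,0,0],[0,0,0],1],
    [[0,0,0],[0,0,0],1],
    [[0,0,0],[0,0,0],1],
    [[0,0,0],[0,0,0],1],
    [[0,0,0],[0,0,0],1],
    [[0,0,0],[0,0,0],1]
  ],
  "newtons": 60
}}

```text
time: 8.23
eef_pos: [0.4815, 0.0385, 0.0976]
ee_rot: [-2.217, 2.224, -0.002]
contact_force: [0.1, 0.7, 0.5]
width: 0.0167
grasp_force: 58.2
```

```bash
python3 - <<'E'
from h import *
p,y,s=pose(); print(p,y,s['width'],s['grasp_force'],s['contact_force'],s['moment'])
E
```

```text
[0.48147179 0.03849153 0.0976318 ] 179.8209167893889 0.016724779445055106 58.182910680770874 [0.10138312 0.68609917 0.53097414] [ 0.08623697 -0.1378739   0.03000397]
```

Call:
{"fn": "drive_tool", "kwargs": {
  "motion": [
    [[0,0,-15],[0,0,0],1],
    [[0,0,-20],[0,0,0],1],
    [[0,0,-25],[0,0,0],1],
    [[0,0,-25],[0,0,0],1],
    [[0,0,-25],[0,0,0],1],
    [[0,0,-20],[0,0,0],1],
    [[0,0,0],[0,0,0],1],
    [[0,0,0],[0,0,0],1]
  ]
}}

```text
time: 8.9
eef_pos: [0.4812, 0.0385, 0.2269]
ee_rot: [-2.218, 2.225, -0.001]
contact_force: [1.3, -0.8, -3.8]
width: 0.0169
grasp_force: 59.4
```

Call:
{"fn": "drive_tool", "kwargs": {
  "motion": [
    [[-20,-1,0],[0,0,0],1],
    [[-30,-2,0],[0,0,0],1],
    [[-30,-3,0],[0,0,0],1],
    [[-30,-3,0],[0,0,0],1],
    [[-30,-2,0],[0,0,0],1],
    [[-30,-2,0],[0,0,0],1],
    [[-16,0,0],[0,0,0],1],
    [[0,0,0],[0,0,0],1]
  ]
}}

```text
time: 9.57
eef_pos: [0.4929, 0.2274, 0.2239]
ee_rot: [2.22, -2.22, -0.004]
contact_force: [-0.3, 0.4, -4.5]
width: 0.0167
grasp_force: 59.2
```

Call:
{"fn": "drive_tool", "kwargs": {
  "motion": [
    [[0,0,0],[0,0,0],1],
    [[0,0,0],[0,0,0],1]
  ]
}}

```text
time: 9.73
eef_pos: [0.4937, 0.2241, 0.2251]
ee_rot: [2.217, -2.223, -0.002]
contact_force: [-0.5, -1.2, -2.6]
width: 0.017
grasp_force: 59.2
```

```bash
python3 - <<'E'
from h import *
p,y,s=pose(); print(p,y,s['width'],s['grasp_force'],s['contact_force'],s['moment'],s['q'])
v=[]
for n in('scene','top'):
    S=snap(n); P=cloud(S); hsv=cv2.cvtColor(S['img'],cv2.COLOR_RGB2HSV).astype(int); X,Y,Z=P[...,0],P[...,1],P[...,2]
    h=hsv[...,0]; m=((h<6)|(h>174))&(hsv[...,1]>150)&(hsv[...,2]>80)&(Z>.15)&(Z<.28)&(X>.42)&(abs(Y-.22)<.06)
    if m.sum()>5: print(n,'handle',m.sum(),np.percentile(P[m],[2,50,98],axis=0).round(4).tolist())
    m=(Z>.125)&(Z<.19)&(abs(X-.495)<.02)&(abs(Y-.225)<.02)
    for a,b in((.13,.145),(.145,.16),(.16,.175)):
        q=m&(Z>a)&(Z<b)
        if q.sum()>5: print(n,'stem',a,q.sum(),np.percentile(P[q],[3,50,97],axis=0).round(4).tolist())
    if q.sum()>=0 and m.sum(): print('lowest',np.percentile(P[m][:,2],[0,2]))
    m=(Z>.105)&(Z<.122)&(abs(Y-.2245)<.018)&(abs(X-.495)<.018)
    if m.sum()>5: print(n,'screw',np.percentile(P[m],[2,50,98],axis=0).round(4).tolist(), cv2.minEnclosingCircle((P[m][:,:2]*1000).astype(np.float32)))
    if n=='scene':
        im=S['img'][130:280,180:330]; cv2.imwrite('pics/c4.png',cv2.resize(im,(600,600),interpolation=cv2.INTER_CUBIC)[:,:,::-1])
E
```

```text
[0.49366361 0.22410343 0.22513578] 179.82742404615772 0.017028677094935333 59.21624958515167 [-0.45264058 -1.19194631 -2.57187252] [-0.01825836 -0.02141705 -0.06554996] [ 1.84986434e-01 -7.05598482e-02 -9.03936396e-02  1.55337252e+00
 -3.99555959e-04 -1.38279836e+00]
scene handle 165 [[0.4831, 0.2293, 0.2369], [0.4881, 0.2443, 0.2496], [0.4984, 0.2528, 0.253]]
scene stem 0.145 34 [[0.486, 0.2179, 0.1487], [0.4884, 0.2249, 0.1544], [0.4993, 0.2281, 0.1593]]
scene stem 0.16 44 [[0.4859, 0.2175, 0.1605], [0.4877, 0.2248, 0.1679], [0.4951, 0.2283, 0.1745]]
lowest [0.14712625 0.14909601]
scene screw [[0.483, 0.2131, 0.1054], [0.495, 0.2243, 0.1146], [0.5069, 0.2372, 0.1181]] ((495.5069580078125, 224.93711853027344), 13.96999454498291)
```

View pics/c4.png

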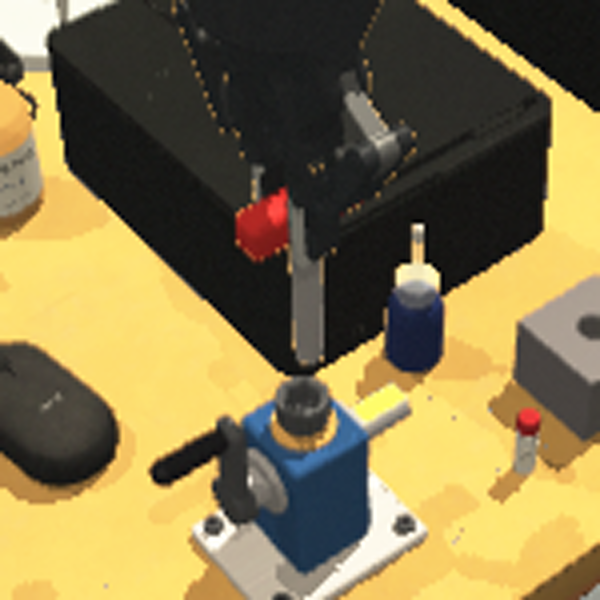

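The crop shows the key upright in the grip, with its tip at (312,362) just above the screw at (305,393). The yellow flat still faces up. I measure the stem against the screw laterally and in depth.

```bash
cat > m.py <<'E'
from h import *
p,y,s=pose(); print(p,y,s['contact_force'],s['moment'])
for k in range(2):
    S=snap('scene'); P=cloud(S); X,Y,Z=P[...,0],P[...,1],P[...,2]
    near=(abs(X-.495)<.025)&(abs(Y-.225)<.025)
    o=-S['R'].T@S['t']
    R=S['R']; lat=R[0,:2]/np.linalg.norm(R[0,:2])  # image-right, horizontal
    dep=np.array([-lat[1],lat[0]]); dep*=np.sign(dep@R[2,:2])
    for nm,z0,z1,rad in(('stem',p[2]-.076+.006,p[2]-.076+.03,None),('screw',.108,.119,13.5)):
        q=near&(Z>z0)&(Z<z1); L=(P[...,:2]@lat)*1000; D=(P[...,:2]@dep)*1000
        lo,hi=[],[]
        for r_ in np.unique(np.where(q)[0]):
            l=L[r_][q[r_]]
            if len(l)>=4: lo.append(l.min()); hi.append(l.max())
        if nm=='stem':
            c=(np.median(lo)+np.median(hi))/2; w=np.median(hi)-np.median(lo)
            # fit -x face plane: points whose normal is -x: smallest X
            xs=X[q]; print('stem xface',np.percentile(xs,[2,10,20,30]).round(4))
        else: c=(min(lo)+max(hi))/2; w=max(hi)-min(lo)
        print(nm,'lat centre',c.round(2),'width',w.round(2),'dep range',np.percentile(D[q],[1,50,99]).round(1), 'zmin',Z[q].min().round(4),'n',q.sum())
    print('lat',lat.round(3),'dep',dep.round(3))
E
python3 m.py
```

```text
[0.49410097 0.22371065 0.22595918] 179.7635717488166 [-0.35953573 -0.72181386 -3.38559807] [ 0.02598734 -0.00135391 -0.02049616]
stem xface [0.4864 0.4868 0.487  0.4874]
stem lat centre -484.13 width 12.57 dep range [232.5 235.3 240.3] zmin 0.1565 n 65
screw lat centre -488.0 width 25.35 dep range [226.6 238.6 252.1] zmin 0.1081 n 133
lat [-0.636 -0.772] dep [ 0.772 -0.636]
stem xface [0.4864 0.4867 0.4872 0.4876]
stem lat centre -484.11 width 12.53 dep range [232.2 235.6 239.8] zmin 0.1561 n 69
screw lat centre -488.07 width 25.44 dep range [226.2 238.6 252. ] zmin 0.108 n 128
lat [-0.636 -0.772] dep [ 0.772 -0.636]
```

Call:
{"fn": "drive_tool", "kwargs": {
  "motion": [
    [[-2,-0.7,5],[0,0,0],1],
    [[-2.1,-0.7,5],[0,0,0],1],
    [[0,0,5],[0,0,0],1],
    [[0,0,4],[0,0,0],1],
    [[0,0,3],[0,0,0],1],
    [[0,0,0],[0,0,0],1],
    [[0,0,0],[0,0,0],1],
    [[0,0,0],[0,0,0],1]
  ]
}}

```text
time: 10.6
eef_pos: [0.4958, 0.2287, 0.205]
ee_rot: [-2.218, 2.225, -0.0]
contact_force: [0.3, -0.4, -3.5]
width: 0.0173
grasp_force: 59.2
```

```bash
python3 m.py
```

```text
[0.4957975  0.22870975 0.20498178] 179.82374864261197 [ 0.30436192 -0.36074014 -3.47219516] [-0.01478123 -0.03087375  0.02830329]
stem xface [0.4878 0.4884 0.4888 0.4891]
stem lat centre -488.49 width 12.7 dep range [230.4 233.4 237.4] zmin 0.1351 n 66
screw lat centre -487.98 width 25.31 dep range [227.1 233.9 248.7] zmin 0.1081 n 97
lat [-0.636 -0.772] dep [ 0.772 -0.636]
stem xface [0.4877 0.4883 0.4887 0.4892]
stem lat centre -488.52 width 12.88 dep range [230.9 233.2 237.1] zmin 0.1355 n 67
screw lat centre -487.88 width 25.18 dep range [226.8 233.8 248.3] zmin 0.108 n 98
lat [-0.636 -0.772] dep [ 0.772 -0.636]
```

Call:
{"fn": "drive_tool", "kwargs": {
  "motion": [
    [[0,0,3],[0,0,0],1],
    [[0,0,3],[0,0,0],1],
    [[0,0,1],[0,0,0],1],
    [[0,0,1],[0,0,0],1],
    [[0,0,0],[0,0,0],1]
  ]
}}

```text
time: 11.12
eef_pos: [0.4955, 0.2287, 0.1964]
ee_rot: [2.218, -2.224, -0.0]
contact_force: [0.1, -0.4, -3.7]
width: 0.0169
grasp_force: 59.3
```

Call:
{"fn": "drive_tool", "kwargs": {
  "motion": [
    [[0,0,1],[0,0,0],1],
    [[0,0,1],[0,0,0],1],
    [[0,0,0],[0,0,0],1]
  ]
}}

```text
time: 11.37
eef_pos: [0.4957, 0.2287, 0.1946]
ee_rot: [2.218, -2.225, 0.0]
contact_force: [0.9, 0.7, -3.2]
width: 0.0169
grasp_force: 59.2
```

Call:
{"fn": "drive_tool", "kwargs": {
  "motion": [
    [[0,0,0.7],[0,0,0],1],
    [[0,0,0.7],[0,0,0],1],
    [[0,0,0],[0,0,0],1]
  ]
}}

```text
time: 11.62
eef_pos: [0.4959, 0.2286, 0.1935]
ee_rot: [-2.218, 2.225, -0.001]
contact_force: [0.5, -1.6, -2.8]
width: 0.0169
grasp_force: 59.5
```

Call:
{"fn": "drive_tool", "kwargs": {
  "motion": [
    [[0,0,0.7],[0,0,0],1],
    [[0,0,0.5],[0,0,0],1],
    [[0,0,0],[0,0,0],1]
  ]
}}

```text
time: 11.87
eef_pos: [0.4961, 0.2286, 0.1927]
ee_rot: [-2.217, 2.225, -0.002]
contact_force: [0.1, -2.2, 1.4]
width: 0.0167
grasp_force: 60.1
```

Call:
{"fn": "drive_tool", "kwargs": {
  "motion": [
    [[0.4,0,0.4],[0,0,0],1],
    [[0,0,0.3],[0,0,0],1],
    [[0,0,0],[0,0,0],1]
  ]
}}

```text
time: 12.12
eef_pos: [0.4961, 0.2282, 0.1918]
ee_rot: [-2.218, 2.225, -0.001]
contact_force: [1.4, -1.7, 1.9]
width: 0.0171
grasp_force: 60.2
```

```bash
python3 m.py
```

```text
[0.49609201 0.22817955 0.19175523] 179.8158984659871 [ 1.40163367 -1.74724328  1.86677696] [-0.63490502 -0.48276468 -0.01416075]
stem xface [0.4883 0.4887 0.4892 0.4895]
stem lat centre -488.24 width 11.42 dep range [231.8 234.3 239.4] zmin 0.1226 n 60
screw lat centre -488.08 width 25.44 dep range [226.9 233.8 249.5] zmin 0.1083 n 103
lat [-0.636 -0.772] dep [ 0.772 -0.636]
stem xface [0.4887 0.4891 0.4893 0.4898]
stem lat centre -488.16 width 11.43 dep range [231.5 234.5 240.6] zmin 0.1218 n 60
screw lat centre -488.04 width 25.29 dep range [226.6 233.9 248.2] zmin 0.108 n 103
lat [-0.636 -0.772] dep [ 0.772 -0.636]
```

Call:
{"fn": "drive_tool", "kwargs": {
  "motion": [
    [[0.6,-0.5,0],[0,0,0],1],
    [[0,0,0.3],[0,0,0],1],
    [[0,0,0],[0,0,0],1],
    [[0,0,0],[0,0,0],1]
  ]
}}

```text
time: 12.55
eef_pos: [0.4961, 0.2277, 0.1906]
ee_rot: [2.218, -2.224, -0.0]
contact_force: [1.8, -0.5, -1.6]
width: 0.0168
grasp_force: 59.9
```

```bash
python3 -c "
from h import *
p,y,s=pose();print(p,s['contact_force'],s['moment'],s['tau'])"
```

```text
[0.49611729 0.22768799 0.19064674] [ 1.78293025 -0.50968954 -1.56481621] [-0.39458714 -0.65448521 -0.02366569] [ 1.19500078e+00 -4.76767731e+01  5.03494442e+01  9.91742760e-01
  6.83199205e-01 -3.00961314e-02]
```

Call:
{"fn": "drive_tool", "kwargs": {
  "motion": [
    [[0,0,0.5],[0,0,0],1],
    [[0,0,0.5],[0,0,0],1],
    [[0,0,0],[0,0,0],1],
    [[0,0,0],[0,0,0],1]
  ]
}}

```text
time: 12.88
eef_pos: [0.4962, 0.2278, 0.1904]
ee_rot: [-2.218, 2.225, -0.0]
contact_force: [1.0, -1.0, 1.5]
width: 0.0172
grasp_force: 60.3
```

```bash
python3 -c "
from h import *
p,y,s=pose();print(p,s['contact_force'],s['moment'],s['tau'])"
```

```text
[0.49624931 0.22776554 0.19036839] [ 1.02660498 -1.02464567  1.54547184] [-0.44826592 -0.3917929   0.03569738] [ 1.05804931e+00 -4.56453896e+01  4.86418641e+01  4.23282087e-01
  6.65907897e-01 -3.32858507e-02]
```

Call:
{"fn": "drive_tool", "kwargs": {
  "motion": [
    [[0,0.3,0.3],[0,0,-4],1],
    [[0,0.3,0.2],[0,0,-4],1],
    [[0,0.3,0.2],[0,0,-4],1],
    [[0,0.3,0.2],[0,0,-4],1],
    [[0,0,0],[0,0,0],1]
  ]
}}

```text
time: 13.3
eef_pos: [0.4953, 0.2275, 0.1901]
ee_rot: [-2.51, 1.889, -0.002]
contact_force: [0.1, -2.3, 6.0]
width: 0.0172
grasp_force: 60.6
```

```bash
python3 -c "
from h import *
p,y,s=pose();print(p,y,s['contact_force'],s['moment'],s['tau'])"
```

```text
[0.49526146 0.22752474 0.19011424] -163.9299825065555 [ 0.11533184 -2.33537856  5.962269  ] [-0.7166302  -0.12082189 -0.09077617] [  1.34525713 -43.54123235  46.90982938  -0.04908745   0.93522476
  -1.28991354]
```

Call:
{"fn": "drive_tool", "kwargs": {
  "motion": [
    [[0.4,0.3,0],[0,0,-4],1],
    [[0,0.3,0.1],[0,0,-4],1],
    [[0,0.3,0.1],[0,0,-4],1],
    [[0,0.3,0.1],[0,0,-4],1],
    [[0,0,0],[0,0,0],1]
  ]
}}

```text
time: 13.72
eef_pos: [0.4944, 0.2268, 0.1904]
ee_rot: [-2.748, 1.521, -0.003]
contact_force: [-0.7, -2.9, 9.9]
width: 0.0172
grasp_force: 61.0
```

```bash
python3 -c "
from h import *
p,y,s=pose();print(p,y,s['contact_force'],s['moment'],s['tau'])"
```

```text
[0.49443151 0.22675734 0.1904281 ] -147.9288714725634 [-0.74444303 -2.93270663  9.85225754] [-0.71949969  0.1378364  -0.13135813] [  1.1550134  -41.58486843  45.36525607  -0.48836662   0.8829285
  -1.31234732]
```

Call:
{"fn": "drive_tool", "kwargs": {
  "motion": [
    [[0.5,0.5,-0.5],[0,0,-3],1],
    [[0,0.2,0],[0,0,-3],1],
    [[0,0.2,0],[0,0,-3],1],
    [[0,0.2,0],[0,0,-3],1],
    [[0,0,0],[0,0,0],1]
  ]
}}

```text
time: 14.13
eef_pos: [0.4939, 0.2259, 0.191]
ee_rot: [-2.891, 1.227, -0.003]
contact_force: [-1.3, -1.3, 11.3]
width: 0.0173
grasp_force: 61.0
```

```bash
python3 -c "
from h import *
p,y,s=pose();print(p,y,s['contact_force'],s['moment'],s['tau'])"; python3 m.py|tail -4
```

```text
[0.49387189 0.22585724 0.19099711] -135.98782719480545 [-1.34221785 -1.31924783 11.29980834] [-0.52208038  0.02674952 -0.14691564] [  0.87121954 -41.22676849  45.04904866  -0.2985718    0.63462066
  -1.02557246]
stem xface [0.488  0.4889 0.4894 0.4897]
stem lat centre -488.33 width 11.85 dep range [232.5 235.  237.7] zmin 0.1214 n 60
screw lat centre -487.98 width 25.3 dep range [227.  233.7 249.3] zmin 0.1084 n 105
lat [-0.636 -0.772] dep [ 0.772 -0.636]
```

Call:
{"fn": "drive_tool", "kwargs": {
  "motion": [
    [[0.2,0.3,0],[0,0,2],1],
    [[0,-0.1,0.2],[0,0,2],1],
    [[0,-0.1,0.2],[0,0,2],1],
    [[0,-0.1,0.2],[0,0,2],1],
    [[0,0,0],[0,0,0],1]
  ]
}}

```text
time: 14.65
eef_pos: [0.4942, 0.2261, 0.1906]
ee_rot: [-2.794, 1.432, -0.003]
contact_force: [-1.0, 0.2, 11.1]
width: 0.0172
grasp_force: 61.5
```

```bash
python3 -c "
from h import *
p,y,s=pose();print(p,y,s['contact_force'],s['moment'],s['tau'])"
```

```text
[0.49418895 0.22605335 0.19064807] -144.27455043285764 [-0.96826083  0.22444553 11.13004652] [-0.16591527  0.06778927 -0.00726836] [  0.10282007 -40.54985762  44.28375363  -0.16718031   0.16202329
   0.62517453]
```

Call:
{"fn": "drive_tool", "kwargs": {
  "motion": [
    [[0,-0.1,0],[0,0,2],1],
    [[0,-0.1,0],[0,0,2],1],
    [[0,-0.1,0],[0,0,2],1],
    [[0,-0.1,0],[0,0,2],1],
    [[0,0,0],[0,0,0],1]
  ]
}}

```text
time: 15.07
eef_pos: [0.4945, 0.2264, 0.1903]
ee_rot: [-2.687, 1.623, -0.002]
contact_force: [0.4, -0.2, 9.8]
width: 0.0174
grasp_force: 61.1
```

```bash
python3 -c "
from h import *
p,y,s=pose();print(p,y,s['contact_force'],s['moment'],s['tau'])"
```

```text
[0.49450374 0.22635865 0.19034301] -152.27254784853253 [ 0.37741383 -0.24979555  9.81851851] [ 0.03647637 -0.19830544  0.06498634] [ 1.03005645e-02 -4.16847110e+01  4.50948036e+01  2.98377117e-01
  1.10397200e-02  6.39257748e-01]
```

Call:
{"fn": "drive_tool", "kwargs": {
  "motion": [
    [[0,0,-0.8],[0,0,0],1],
    [[0,0,-0.4],[0,0,0],1],
    [[0,0,0],[0,0,0],1]
  ]
}}

```text
time: 15.32
eef_pos: [0.4943, 0.2262, 0.1905]
ee_rot: [-2.69, 1.621, -0.001]
contact_force: [2.5, 1.1, 4.1]
width: 0.017
grasp_force: 60.8
```

```bash
python3 -c "
from h import *
p,y,s=pose();print(p,y,s['contact_force'],s['moment'],s['tau'])"
```

```text
[0.49431511 0.22615997 0.19053701] -152.15565524929474 [2.48212404 1.10798997 4.13389147] [ 0.32020642 -0.82406281  0.06929321] [ 8.47148686e-02 -4.38763547e+01  4.65276432e+01  1.54514853e+00
 -1.76212499e-01  4.11323772e-02]
```

Call:
{"fn": "drive_tool", "kwargs": {
  "motion": [
    [[0,-0.6,-0.5],[0,0,0],1],
    [[0,0,0],[0,0,0],1],
    [[0,0.2,0],[0,0,-5],1],
    [[0,0.2,0],[0,0,-5],1],
    [[0,0,0],[0,0,0],1]
  ]
}}

```text
time: 15.73
eef_pos: [0.4941, 0.2258, 0.1909]
ee_rot: [-2.825, 1.374, -0.0]
contact_force: [0.9, 0.2, 5.9]
width: 0.0169
grasp_force: 60.5
```

```bash
python3 -c "
from h import *
p,y,s=pose();print(p,y,s['contact_force'],s['moment'],s['tau'])"
```

```text
[0.49409588 0.2258291  0.19088712] -141.8739485353669 [0.92275413 0.17181231 5.94324499] [ 0.10183496 -0.46070169 -0.07430465] [ 2.56839562e-01 -4.34585774e+01  4.66193783e+01  7.08418060e-01
  2.01323780e-02 -1.56496625e+00]
```

Call:
{"fn": "drive_tool", "kwargs": {
  "motion": [
    [[0,-0.4,0.5],[0,0,1.5],1],
    [[0,0,0.7],[0,0,0],1],
    [[0,0,0.7],[0,0,0],1],
    [[0,0,0.7],[0,0,0],1],
    [[0,0,0],[0,0,0],1]
  ]
}}

```text
time: 16.15
eef_pos: [0.4946, 0.2261, 0.19]
ee_rot: [-2.803, 1.418, -0.002]
contact_force: [-2.6, -0.9, 16.0]
width: 0.0171
grasp_force: 61.8
```

```bash
python3 -c "
from h import *
p,y,s=pose();print(p,y,s['contact_force'],s['moment'],s['tau'])
S=snap('scene');im=S['img'][160:270,200:300];cv2.imwrite('pics/c5.png',cv2.resize(im,(540,594),interpolation=cv2.INTER_CUBIC)[:,:,::-1])
P=cloud(S)
for r_ in range(205,245): print(r_, S['img'][r_,257].tolist(), P[r_,257].round(4).tolist())
"
```

```text
[0.49458982 0.22613405 0.18995798] -143.6715936790739 [-2.58195535 -0.8777833  16.02672952] [-0.25471675  0.6685582  -0.07050579] [ -0.11702402 -38.37109208  42.58109808  -1.28335912   0.16544645
  -0.05723036]
205 [70, 68, 62] [0.4795, 0.229, 0.1993]
206 [71, 69, 63] [0.4799, 0.2288, 0.1964]
207 [57, 55, 50] [0.4785, 0.23, 0.1957]
208 [72, 70, 65] [0.4892, 0.2225, 0.1793]
209 [89, 85, 78] [0.4882, 0.2233, 0.1779]
210 [92, 88, 81] [0.4899, 0.2222, 0.1731]
211 [98, 95, 86] [0.489, 0.223, 0.1717]
212 [99, 94, 87] [0.4891, 0.223, 0.169]
213 [104, 99, 93] [0.4896, 0.2228, 0.1657]
214 [105, 99, 93] [0.4886, 0.2236, 0.1643]
215 [107, 101, 94] [0.4885, 0.2237, 0.1618]
216 [106, 100, 93] [0.4898, 0.2229, 0.1574]
217 [108, 101, 94] [0.4893, 0.2234, 0.1553]
218 [107, 101, 93] [0.4889, 0.2238, 0.1532]
219 [107, 102, 93] [0.4902, 0.223, 0.1487]
220 [107, 102, 94] [0.49, 0.2232, 0.1462]
221 [107, 102, 94] [0.4891, 0.2239, 0.1447]
222 [107, 102, 93] [0.4887, 0.2243, 0.1424]
223 [108, 104, 95] [0.4883, 0.2247, 0.1404]
224 [109, 105, 96] [0.4899, 0.2237, 0.1352]
225 [110, 105, 97] [0.4896, 0.224, 0.1329]
226 [111, 105, 97] [0.4893, 0.2243, 0.1304]
227 [110, 105, 97] [0.4902, 0.2239, 0.1264]
228 [112, 105, 98] [0.4887, 0.225, 0.1257]
229 [112, 106, 97] [0.4892, 0.2247, 0.1221]
230 [100, 94, 86] [0.4886, 0.2253, 0.1201]
231 [108, 102, 95] [0.4895, 0.2248, 0.116]
232 [111, 107, 101] [0.4867, 0.2268, 0.1171]
233 [86, 84, 79] [0.4865, 0.2271, 0.1145]
234 [59, 57, 54] [0.4853, 0.228, 0.1133]
235 [52, 50, 48] [0.4845, 0.2287, 0.1115]
236 [51, 51, 48] [0.4847, 0.2287, 0.1083]
237 [49, 49, 47] [0.4852, 0.2285, 0.1047]
238 [84, 68, 48] [0.4867, 0.2275, 0.0994]
239 [143, 105, 56] [0.4867, 0.2277, 0.0965]
240 [153, 112, 58] [0.4864, 0.228, 0.0939]
241 [158, 116, 59] [0.4839, 0.2298, 0.0946]
242 [117, 101, 78] [0.4828, 0.2307, 0.0934]
243 [78, 117, 161] [0.4793, 0.2332, 0.0957]
244 [70, 120, 173] [0.4784, 0.234, 0.0941]
```

View pics/c5.png

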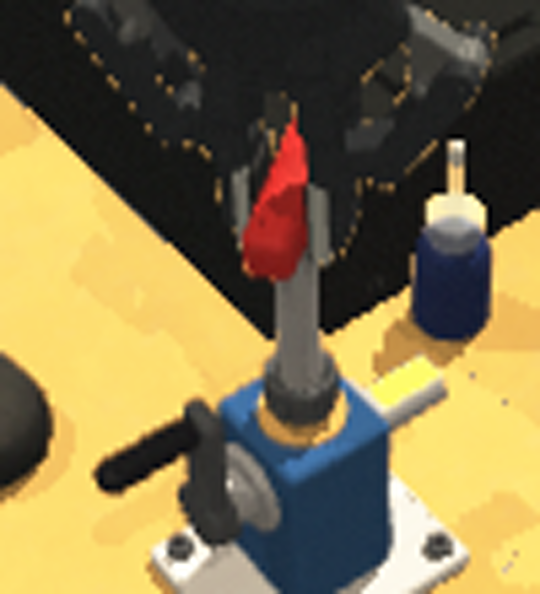

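The crop shows the stem standing in the setscrew's mouth at (303,385), not dropped in fully. I unload it vertically and test whether rotation is locked.

Call:
{"fn": "drive_tool", "kwargs": {
  "motion": [
    [[0,0.2,-1],[0,0,0],1],
    [[0,0,-1],[0,0,0],1],
    [[0,0,-0.6],[0,0,0],1],
    [[0,0,0],[0,0,0],1]
  ]
}}

```text
time: 16.53
eef_pos: [0.4942, 0.2259, 0.1904]
ee_rot: [2.803, -1.418, -0.0]
contact_force: [1.8, 0.5, 4.4]
width: 0.0169
grasp_force: 60.4
```

```bash
cat > st.py <<'E'
from h import *
p,y,s=pose();print(p.round(4),round(y,1),s['contact_force'].round(1),s['moment'].round(3),s['tau'][5].round(2),s['q'][5].round(2))
E
python3 st.py
```

```text
[0.4942 0.2259 0.1904] -143.7 [1.8 0.5 4.4] [-0.004 -0.507 -0.019] -0.04 -2.02
```

Call:
{"fn": "drive_tool", "kwargs": {
  "motion": [
    [[0,0.1,0],[0,0,-4],1],
    [[0,0.1,0],[0,0,-4],1],
    [[0,0,0],[0,0,0],1]
  ]
}}

```text
time: 16.78
eef_pos: [0.494, 0.2257, 0.1907]
ee_rot: [2.897, -1.213, 0.0]
contact_force: [0.4, -0.2, 5.3]
width: 0.0169
grasp_force: 60.5
```

```bash
python3 st.py
```

```text
[0.494  0.2257 0.1907] -135.4 [ 0.4 -0.2  5.3] [-0.274 -0.219 -0.122] -1.28 -2.16
```

Call:
{"fn": "drive_tool", "kwargs": {
  "motion": [
    [[0,0,-0.8],[0,0,0],1],
    [[0,0,-0.6],[0,0,0],1],
    [[0,0,0],[0,0,0],1]
  ]
}}

```text
time: 17.03
eef_pos: [0.4938, 0.2257, 0.191]
ee_rot: [2.894, -1.219, -0.002]
contact_force: [2.7, -0.4, -3.9]
width: 0.0168
grasp_force: 59.3
```

```bash
python3 st.py
```

```text
[0.4938 0.2257 0.191 ] -135.7 [ 2.7 -0.4 -3.9] [-0.152 -0.804 -0.077] -0.08 -2.16
```

Call:
{"fn": "drive_tool", "kwargs": {
  "motion": [
    [[0,0.1,0],[0,0,-4],1],
    [[0,0.1,0],[0,0,-4],1],
    [[0,0,0],[0,0,0],1]
  ]
}}

```text
time: 17.28
eef_pos: [0.4935, 0.2253, 0.1911]
ee_rot: [2.973, -1.01, -0.002]
contact_force: [2.1, -2.1, -5.4]
width: 0.0172
grasp_force: 59.0
```

```bash
python3 st.py
```

```text
[0.4935 0.2253 0.1911] -127.5 [ 2.1 -2.1 -5.4] [-0.473 -0.68  -0.014] -1.28 -2.3
```

Call:
{"fn": "drive_tool", "kwargs": {
  "motion": [
    [[0.6,0,0.6],[0,0,0],1],
    [[0,0,0.6],[0,0,0],1],
    [[0,0,0.6],[0,0,0],1],
    [[0,0,0],[0,0,0],1]
  ]
}}

```text
time: 17.62
eef_pos: [0.4942, 0.2253, 0.1909]
ee_rot: [2.972, -1.016, 0.0]
contact_force: [-2.0, -2.5, 4.8]
width: 0.0168
grasp_force: 60.2
```

```bash
python3 st.py
```

```text
[0.4942 0.2253 0.1909] -127.8 [-2.  -2.5  4.8] [-0.581  0.591 -0.075] -0.05 -2.3
```

Call:
{"fn": "drive_tool", "kwargs": {
  "motion": [
    [[0,0.5,-1.8],[0,0,0],1],
    [[0,0.3,-0.2],[0,0,-5],1],
    [[0,0.3,0],[0,0,-5],1],
    [[0,0,1],[0,0,0],1],
    [[0,0,1],[0,0,0],1],
    [[0,0,0],[0,0,0],1]
  ]
}}

```text
time: 18.12
eef_pos: [0.4938, 0.2245, 0.191]
ee_rot: [-3.049, 0.757, -0.001]
contact_force: [-1.3, -1.8, 4.5]
width: 0.0169
grasp_force: 61.3
```

```bash
python3 st.py
```

```text
[0.4938 0.2245 0.191 ] -117.9 [-1.3 -1.8  4.5] [-0.428  0.41   0.041] -0.01 -2.47
```

Call:
{"fn": "drive_tool", "kwargs": {
  "motion": [
    [[0,0.3,-1.8],[0,0,0],1],
    [[0,0.3,-0.2],[0,0,-5],1],
    [[0,0.3,0],[0,0,-5],1],
    [[0,0,1],[0,0,0],1],
    [[0,0,1],[0,0,0],1],
    [[0,0,0],[0,0,0],1]
  ]
}}

```text
time: 18.62
eef_pos: [0.4936, 0.2238, 0.1911]
ee_rot: [-3.103, 0.49, -0.002]
contact_force: [-0.9, -1.4, 4.7]
width: 0.0169
grasp_force: 61.3
```

```bash
python3 st.py
```

```text
[0.4936 0.2238 0.1911] -108.0 [-0.9 -1.4  4.7] [-0.284  0.149  0.04 ] -0.08 -2.64
```

Call:
{"fn": "drive_tool", "kwargs": {
  "motion": [
    [[0,0.3,-1.2],[0,0,0],1],
    [[0,-0.2,0],[0,0,3],1],
    [[0,-0.2,0],[0,0,3],1],
    [[0,-0.2,0],[0,0,3],1],
    [[0,-0.2,0],[0,0,3],1],
    [[0,-0.2,0],[0,0,3],1],
    [[0,0,0],[0,0,0],1]
  ]
}}

```text
time: 19.2
eef_pos: [0.4935, 0.2245, 0.1908]
ee_rot: [-3.012, 0.891, 0.001]
contact_force: [1.4, 1.4, -4.2]
width: 0.0169
grasp_force: 60.3
```

```bash
python3 st.py
```

```text
[0.4935 0.2245 0.1908] -123.0 [ 1.4  1.4 -4.2] [ 0.233 -0.524  0.085] 1.01 -2.38
```

Call:
{"fn": "drive_tool", "kwargs": {
  "motion": [
    [[0,-0.2,0.6],[0,0,-0.5],1],
    [[0,0,0.6],[0,0,0],1],
    [[0,0,0.4],[0,0,0],1],
    [[0,0,0],[0,0,0],1]
  ]
}}

```text
time: 19.53
eef_pos: [0.4939, 0.2245, 0.1905]
ee_rot: [-3.018, 0.87, -0.001]
contact_force: [-1.3, 0.1, 4.5]
width: 0.0172
grasp_force: 61.3
```

```bash
python3 st.py
```

```text
[0.4939 0.2245 0.1905] -122.2 [-1.3  0.1  4.5] [0.017 0.293 0.014] 0.0 -2.39
```

Call:
{"fn": "drive_tool", "kwargs": {
  "motion": [
    [[0,0,-0.8],[0,0,0],1],
    [[0,-0.1,0],[0,0,2],1],
    [[0,-0.1,0],[0,0,2],1],
    [[0,-0.1,0.2],[0,0,2],1],
    [[0,-0.1,0],[0,0,2],1],
    [[0,-0.1,0.2],[0,0,2],1],
    [[0,0,0],[0,0,0],1],
    [[0,0,0],[0,0,0],1]
  ]
}}

```text
time: 20.2
eef_pos: [0.494, 0.225, 0.1901]
ee_rot: [-2.932, 1.128, 0.0]
contact_force: [0.2, 0.6, 0.4]
width: 0.0168
grasp_force: 60.9
```

```bash
python3 st.py
```

```text
[0.494  0.225  0.1901] -132.1 [0.2 0.6 0.4] [ 0.304 -0.096  0.057] 0.25 -2.22
```

Call:
{"fn": "drive_tool", "kwargs": {
  "motion": [
    [[0,-0.1,0],[0,0,2],1],
    [[0,-0.1,0.2],[0,0,2],1],
    [[0,-0.1,0],[0,0,2],1],
    [[0,-0.1,0.2],[0,0,2],1],
    [[0,-0.1,0],[0,0,2],1],
    [[0,0,0],[0,0,0],1],
    [[0,0,0],[0,0,0],1]
  ]
}}

```text
time: 20.78
eef_pos: [0.4944, 0.2254, 0.1896]
ee_rot: [-2.823, 1.379, 0.0]
contact_force: [0.5, 2.2, -0.7]
width: 0.017
grasp_force: 60.9
```

```bash
python3 st.py
```

```text
[0.4944 0.2254 0.1896] -142.1 [ 0.5  2.2 -0.7] [ 0.564 -0.118  0.032] 0.25 -2.05
```

Call:
{"fn": "drive_tool", "kwargs": {
  "motion": [
    [[-0.4,-0.3,0.5],[0,0,0],1],
    [[0,0,0.5],[0,0,0],1],
    [[0,0,0.5],[0,0,0],1],
    [[0,0,0.5],[0,0,0],1],
    [[0,0,0],[0,0,0],1]
  ]
}}

```text
time: 21.2
eef_pos: [0.4946, 0.2257, 0.1888]
ee_rot: [-2.822, 1.38, -0.002]
contact_force: [-1.6, 0.1, 8.3]
width: 0.0169
grasp_force: 61.7
```

```bash
python3 st.py; python3 m.py|tail -4
```

```text
[0.4946 0.2257 0.1888] -142.1 [-1.6  0.1  8.3] [0.193 0.473 0.078] 0.05 -2.04
stem xface [0.4876 0.4888 0.4898 0.4901]
stem lat centre -488.26 width 14.27 dep range [231.9 235.2 243.9] zmin 0.119 n 73
screw lat centre -488.0 width 25.33 dep range [226.5 233.4 247.1] zmin 0.1081 n 100
lat [-0.636 -0.772] dep [ 0.772 -0.636]
```

Call:
{"fn": "drive_tool", "kwargs": {
  "motion": [
    [[0,0.2,-0.5],[0,0,0],1],
    [[0,-0.1,0],[0,0,2],1],
    [[0,-0.1,0],[0,0,2],1],
    [[0,-0.1,0],[0,0,2],1],
    [[0,0,0],[0,0,0],1],
    [[0,0,0],[0,0,0],1]
  ]
}}

```text
time: 21.8
eef_pos: [0.4946, 0.2258, 0.1886]
ee_rot: [-2.746, 1.525, -0.001]
contact_force: [-0.3, 1.2, 3.9]
width: 0.017
grasp_force: 61.3
```

```bash
python3 st.py
```

```text
[0.4946 0.2258 0.1886] -148.1 [-0.3  1.2  3.9] [ 0.386  0.015 -0.022] 0.24 -1.94
```

Call:
{"fn": "drive_tool", "kwargs": {
  "motion": [
    [[0,-0.1,0],[0,0,2],1],
    [[0,-0.1,0],[0,0,2],1],
    [[0,-0.1,0],[0,0,2],1],
    [[0,-0.1,0],[0,0,2],1],
    [[0,0,0],[0,0,0],1],
    [[0,0,0],[0,0,0],1]
  ]
}}

```text
time: 22.3
eef_pos: [0.4949, 0.226, 0.1883]
ee_rot: [-2.634, 1.712, -0.0]
contact_force: [1.2, 2.3, 2.8]
width: 0.0171
grasp_force: 61.1
```

```bash
python3 st.py
```

```text
[0.4949 0.226  0.1883] -156.1 [1.2 2.3 2.8] [ 0.607 -0.214  0.019] 0.24 -1.8
```

```bash
cat > z.py <<'E'
from h import *
p,y,s=pose(); hs,rs=[],[]
for k in range(4):
    S=snap('scene'); P=cloud(S); X,Y,Z=P[...,0],P[...,1],P[...,2]; hsv=cv2.cvtColor(S['img'],cv2.COLOR_RGB2HSV).astype(int)
    h=hsv[...,0]; m=((h<6)|(h>174))&(hsv[...,1]>150)&(hsv[...,2]>60)&(Z>.15)&(Z<.28)&(X>.42)&(abs(Y-.22)<.06)
    hs.append(np.percentile(P[m],[2,98],axis=0))
    a=P[m]
    m=(Z>.100)&(Z<.1215)&(np.hypot(X-.4952,Y-.2245)<.0150)&(np.hypot(X-.4952,Y-.2245)>.0095)
    rs.append(np.percentile(Z[m],[50,90,97]))
hs=np.mean(hs,0); print('handle',hs.round(4).tolist(),'minus tcp',(hs[:,2]-p[2]).round(4),'rim',np.mean(rs,0).round(4))
E
python3 z.py; python3 st.py
```

```text
handle [[0.476, 0.2212, 0.2003], [0.5017, 0.2533, 0.2167]] minus tcp [0.012  0.0285] rim [0.1129 0.1166 0.1175]
[0.4949 0.226  0.1883] -156.1 [1.  2.8 2.3] [ 0.69  -0.281  0.068] 0.04 -1.8
```

Call:
{"fn": "drive_tool", "kwargs": {
  "motion": [
    [[-0.4,-0.5,0.5],[0,0,0],1],
    [[0,0,0.5],[0,0,-2],1],
    [[0,0,0.5],[0,0,-2],1],
    [[0,0,0.5],[0,0,2],1],
    [[0,0,0.5],[0,0,2],1],
    [[0,0,0],[0,0,0],1]
  ]
}}

```text
time: 23.0
eef_pos: [0.4952, 0.2264, 0.1863]
ee_rot: [2.631, -1.717, 0.001]
contact_force: [-1.3, 0.4, 6.2]
width: 0.0167
grasp_force: 61.7
```

```bash
python3 st.py
```

```text
[0.4952 0.2264 0.1863] -156.3 [-1.3  0.4  6.2] [0.21  0.298 0.041] 0.62 -1.8
```

Call:
{"fn": "drive_tool", "kwargs": {
  "motion": [
    [[0,0.1,0.5],[0,0,0],1],
    [[0,0,0.5],[0,0,-2],1],
    [[0,0,0.5],[0,0,-2],1],
    [[0,0,0.5],[0,0,2],1],
    [[0,0,0.5],[0,0,2],1],
    [[0,0,0],[0,0,0],1]
  ]
}}

```text
time: 23.5
eef_pos: [0.495, 0.2264, 0.1833]
ee_rot: [2.631, -1.716, 0.0]
contact_force: [0.3, 0.5, 2.3]
width: 0.0166
grasp_force: 61.2
```

```bash
python3 st.py
```

```text
[0.495  0.2264 0.1833] -156.2 [0.3 0.5 2.3] [ 0.302 -0.071  0.054] 0.65 -1.8
```

Call:
{"fn": "drive_tool", "kwargs": {
  "motion": [
    [[0,0,0.7],[0,0,0],1],
    [[0,0,0.7],[0,0,-2],1],
    [[0,0,0.7],[0,0,2],1],
    [[0,0,0.5],[0,0,0],1],
    [[0,0,0],[0,0,0],1]
  ]
}}

```text
time: 23.92
eef_pos: [0.4952, 0.2265, 0.1816]
ee_rot: [-2.633, 1.713, -0.002]
contact_force: [-1.8, 0.7, 9.5]
width: 0.0167
grasp_force: 61.9
```

```bash
python3 st.py; python3 z.py
```

```text
[0.4952 0.2265 0.1816] -156.1 [-1.8  0.7  9.5] [ 0.174  0.427 -0.025] 0.12 -1.8
handle [[0.4762, 0.2216, 0.1934], [0.5033, 0.2538, 0.2115]] minus tcp [0.0118 0.0298] rim [0.1124 0.1159 0.1166]
```

Call:
{"fn": "drive_tool", "kwargs": {
  "motion": [
    [[0,0.2,-1.2],[0,0,0],1],
    [[0,-0.2,0.2],[0,0,4],1],
    [[0,-0.2,0.2],[0,0,4],1],
    [[0,-0.2,0.2],[0,0,4],1],
    [[0,-0.2,0.2],[0,0,4],1],
    [[0,-0.2,0.2],[0,0,4],1],
    [[0,0,0],[0,0,0],1],
    [[0,0,0],[0,0,0],1]
  ]
}}

```text
time: 24.78
eef_pos: [0.496, 0.2268, 0.1809]
ee_rot: [-2.297, 2.143, -0.0]
contact_force: [1.5, 1.1, 2.0]
width: 0.0171
grasp_force: 61.1
```

```bash
python3 st.py
```

```text
[0.496  0.2268 0.1809] -176.0 [1.5 1.1 2. ] [ 0.582 -0.481 -0.029] 0.39 -1.45
```

Call:
{"fn": "drive_tool", "kwargs": {
  "motion": [
    [[-0.3,-0.5,0.2],[0,0,4],1],
    [[0,-0.25,0.2],[0,0,4],1],
    [[0,-0.25,0.2],[0,0,4],1],
    [[0,-0.25,0.2],[0,0,4],1],
    [[0,0,0],[0,0,0],1],
    [[0,0,0],[0,0,0],1]
  ]
}}

```text
time: 25.28
eef_pos: [0.4971, 0.227, 0.18]
ee_rot: [-1.978, 2.441, -0.0]
contact_force: [1.7, 3.1, 2.1]
width: 0.017
grasp_force: 61.1
```

```bash
python3 st.py
```

```text
[0.4971 0.227  0.18  ] 168.1 [1.7 3.1 2.1] [ 0.609 -0.318  0.05 ] 0.37 -1.17
```

Call:
{"fn": "drive_tool", "kwargs": {
  "motion": [
    [[-0.6,-0.4,0.2],[0,0,4],1],
    [[0,-0.25,0.2],[0,0,4],1],
    [[0,-0.25,0.2],[0,0,4],1],
    [[0,0,0],[0,0,0],1],
    [[0,0,0],[0,0,0],1]
  ]
}}

```text
time: 25.7
eef_pos: [0.498, 0.2272, 0.1794]
ee_rot: [1.713, -2.633, 0.0]
contact_force: [1.0, 0.8, 1.0]
width: 0.0174
grasp_force: 61.0
```

```bash
python3 st.py;python3 st.py
```

```text
[0.498  0.2272 0.1794] 156.1 [1.  0.8 1. ] [ 0.336 -0.207 -0.029] 0.35 -0.96
[0.498  0.2272 0.1794] 156.1 [1.  0.8 1. ] [ 0.336 -0.207 -0.029] 0.35 -0.96
```

Call:
{"fn": "drive_tool", "kwargs": {
  "motion": [
    [[0,-0.3,0.2],[0,0,3],1],
    [[0,-0.2,0.2],[0,0,3],1],
    [[0,-0.2,0.1],[0,0,3],1],
    [[0,0,0],[0,0,0],1],
    [[0,0,0],[0,0,0],1]
  ]
}}

```text
time: 26.12
eef_pos: [0.4986, 0.227, 0.179]
ee_rot: [1.501, -2.76, -0.0]
contact_force: [0.6, 1.8, 3.8]
width: 0.017
grasp_force: 61.1
```

```bash
python3 st.py;python3 st.py
```

```text
[0.4986 0.227  0.179 ] 147.1 [0.6 1.8 3.8] [ 0.489 -0.109 -0.011] 0.27 -0.81
[0.4986 0.227  0.179 ] 147.1 [0.6 1.8 3.8] [ 0.489 -0.109 -0.011] 0.27 -0.81
```

Call:
{"fn": "drive_tool", "kwargs": {
  "motion": [
    [[-0.2,-0.2,0.1],[0,0,3],1],
    [[0,-0.2,0.1],[0,0,3],1],
    [[0,0,0],[0,0,0],1],
    [[0,0,0],[0,0,0],1]
  ]
}}

```text
time: 26.45
eef_pos: [0.4991, 0.2269, 0.1788]
ee_rot: [1.354, -2.835, 0.0]
contact_force: [0.6, 1.7, 3.3]
width: 0.0167
grasp_force: 61.2
```

```bash
python3 st.py
```

```text
[0.4991 0.2269 0.1788] 141.0 [0.6 1.7 3.3] [ 0.447 -0.071 -0.022] 0.28 -0.7
```

Call:
{"fn": "drive_tool", "kwargs": {
  "motion": [
    [[0,-0.2,0.1],[0,0,3],1],
    [[0,-0.2,0.1],[0,0,3],1],
    [[0,0,0],[0,0,0],1],
    [[0,0,0],[0,0,0],1]
  ]
}}

```text
time: 26.78
eef_pos: [0.4994, 0.2267, 0.1786]
ee_rot: [-1.203, 2.902, -0.0]
contact_force: [-0.4, 0.5, 3.5]
width: 0.0167
grasp_force: 61.1
```

```bash
python3 st.py
```

```text
[0.4994 0.2267 0.1786] 135.0 [-0.4  0.5  3.5] [ 0.512 -0.098  0.049] 0.29 -0.6
```

Call:
{"fn": "drive_tool", "kwargs": {
  "motion": [
    [[0,-0.2,0.15],[0,0,3],1],
    [[0,-0.1,0.15],[0,0,3],1],
    [[0,0,0],[0,0,0],1],
    [[0,0,0],[0,0,0],1]
  ]
}}

```text
time: 27.12
eef_pos: [0.4997, 0.2265, 0.1784]
ee_rot: [-1.049, 2.961, -0.0]
contact_force: [1.2, 0.8, 4.3]
width: 0.0171
grasp_force: 61.2
```

```bash
python3 st.py
```

```text
[0.4997 0.2265 0.1784] 129.0 [1.2 0.8 4.3] [ 0.529 -0.136  0.055] 0.3 -0.49
```

Call:
{"fn": "drive_tool", "kwargs": {
  "motion": [
    [[0,-0.2,0.15],[0,0,3],1],
    [[0,-0.1,0.15],[0,0,3],1],
    [[0,0,0],[0,0,0],1],
    [[0,0,0],[0,0,0],1]
  ]
}}

```text
time: 27.45
eef_pos: [0.5, 0.2262, 0.1782]
ee_rot: [-0.893, 3.012, -0.0]
contact_force: [1.3, 2.1, 4.8]
width: 0.0173
grasp_force: 61.4
```

```bash
python3 st.py
```

```text
[0.5    0.2262 0.1782] 123.0 [1.3 2.1 4.8] [ 0.443 -0.286  0.075] 0.31 -0.39
```

Call:
{"fn": "drive_tool", "kwargs": {
  "motion": [
    [[-0.1,-0.2,0.1],[0,0,3],1],
    [[0,0,0],[0,0,0],1],
    [[0,0,0],[0,0,0],1]
  ]
}}

```text
time: 27.7
eef_pos: [0.5002, 0.2261, 0.1781]
ee_rot: [-0.813, 3.034, -0.0]
contact_force: [1.4, 1.5, 4.8]
width: 0.0171
grasp_force: 61.4
```

```bash
cat > av.py <<'E'
from h import *
m=[];y=[]
for k in range(8):
    snapshot('scene'); p,a,s=pose(); m.append(s['moment'][2]); y.append(a)
print('Mz',np.mean(m).round(3),np.std(m).round(3),'yaw',np.mean(y).round(2),'z',p[2].round(4),s['contact_force'].round(1),s['tau'][5].round(2),s['time'])
E
python3 av.py
```

```text
Mz 0.073 0.022 yaw 120.02 z 0.1781 [1.4 2.7 5. ] 0.07 28.1
```

Call:
{"fn": "drive_tool", "kwargs": {
  "motion": [
    [[0,-0.2,0.1],[0,0,3],1],
    [[0,0,0],[0,0,0],1]
  ]
}}

```text
time: 28.27
eef_pos: [0.5003, 0.2259, 0.178]
ee_rot: [-0.73, 3.055, -0.0]
contact_force: [0.5, 2.2, 4.3]
width: 0.0169
grasp_force: 61.5
```

```bash
python3 av.py
```

```text
Mz 0.068 0.022 yaw 117.02 z 0.178 [1.2 2.3 5.2] 0.08 28.6667
```

Call:
{"fn": "drive_tool", "kwargs": {
  "motion": [
    [[-0.1,-0.1,0.1],[0,0,3],1],
    [[0,-0.1,0.1],[0,0,2],1],
    [[0,0,0],[0,0,0],1]
  ]
}}

```text
time: 28.92
eef_pos: [0.5005, 0.2257, 0.1778]
ee_rot: [-0.597, 3.084, -0.0]
contact_force: [0.9, 1.1, 5.8]
width: 0.017
grasp_force: 61.5
```

```bash
python3 av.py
```

```text
Mz 0.082 0.017 yaw 112.02 z 0.1778 [0.1 0.9 4.8] 0.1 29.3167
```

Call:
{"fn": "drive_tool", "kwargs": {
  "motion": [
    [[-0.1,-0.1,0.1],[0,0,3],1],
    [[0,-0.1,0.1],[0,0,1],1],
    [[0,0,0],[0,0,0],1]
  ]
}}

```text
time: 29.57
eef_pos: [0.5007, 0.2256, 0.1777]
ee_rot: [-0.49, 3.102, -0.0]
contact_force: [1.3, 1.6, 5.6]
width: 0.0171
grasp_force: 61.7
```

```bash
python3 av.py
```

```text
Mz 0.141 0.024 yaw 108.02 z 0.1777 [1.2 1.  6. ] 0.12 29.9667
```

Call:
{"fn": "drive_tool", "kwargs": {
  "motion": [
    [[0,0,0],[0,0,1],1],
    [[0,0,0],[0,0,0],1]
  ]
}}

```text
time: 30.13
eef_pos: [0.5007, 0.2256, 0.1777]
ee_rot: [-0.463, 3.107, -0.001]
contact_force: [1.5, 1.3, 5.8]
width: 0.0169
grasp_force: 61.6
```

```bash
python3 av.py
```

```text
Mz 0.131 0.03 yaw 107.02 z 0.1777 [1.8 1.6 6.2] 0.14 30.5333
```

Call:
{"fn": "drive_tool", "kwargs": {
  "motion": [
    [[0,0,0],[0,0,2],1],
    [[0,0,0],[0,0,0],1]
  ]
}}

```text
time: 30.7
eef_pos: [0.5007, 0.2255, 0.1776]
ee_rot: [-0.408, 3.114, -0.001]
contact_force: [1.1, 0.8, 5.0]
width: 0.0167
grasp_force: 61.6
```

```bash
python3 av.py; python3 z.py
```

```text
Mz 0.12 0.031 yaw 105.02 z 0.1776 [1.6 1.2 4.3] 0.13 31.1
handle [[0.4647, 0.2121, 0.1827], [0.4997, 0.2308, 0.2058]] minus tcp [0.0051 0.0281] rim [0.1095 0.1119 0.1128]
```

Call:
{"fn": "drive_tool", "kwargs": {
  "motion": [
    [[0,-0.2,0.1],[0,0,3],1],
    [[0,0,0],[0,0,0],1]
  ]
}}

```text
time: 31.47
eef_pos: [0.5008, 0.2253, 0.1775]
ee_rot: [-0.324, 3.124, -0.001]
contact_force: [1.5, 1.5, 4.8]
width: 0.0171
grasp_force: 61.6
```

```bash
python3 av.py
```

```text
Mz 0.116 0.028 yaw 102.0 z 0.1775 [1.4 0.6 5.1] 0.12 31.8667
```

Call:
{"fn": "drive_tool", "kwargs": {
  "motion": [
    [[0,-0.1,0.1],[0,0,2],1],
    [[0,0,0],[0,0,0],1]
  ]
}}

```text
time: 32.03
eef_pos: [0.5008, 0.2252, 0.1775]
ee_rot: [-0.271, 3.129, -0.001]
contact_force: [2.2, 1.5, 4.9]
width: 0.0171
grasp_force: 61.7
```

```bash
python3 av.py
```

```text
Mz 0.12 0.053 yaw 100.0 z 0.1774 [1.4 0.4 4.8] 0.13 32.4333
```

```bash
python3 - <<'E'
from h import *
p,y,s=pose(); print(p,y)
S=snap('scene'); T=snap('top'); im=S['img'][165:275,200:300];im2=T['img'][180:260,180:280]
a=cv2.resize(im,(400,440),interpolation=cv2.INTER_CUBIC); b=cv2.resize(im2,(400,320),interpolation=cv2.INTER_CUBIC); b=np.vstack([b,np.zeros((120,400,3),np.uint8)])
cv2.imwrite('pics/c6.png',np.hstack([a,b])[:,:,::-1])
for nm,S in(('scene',S),('top',T)):
    P=cloud(S); X,Y,Z=P[...,0],P[...,1],P[...,2]; hsv=cv2.cvtColor(S['img'],cv2.COLOR_RGB2HSV).astype(int); h=hsv[...,0]
    m=((h<6)|(h>174))&(hsv[...,1]>130)&(hsv[...,2]>40)&(Z>.15)&(Z<.28)&(X>.42)&(abs(Y-.22)<.06)
    print(nm,m.sum(), [np.round(v,1) for v in cv2.minAreaRect((P[m][:,:2]*1000).astype(np.float32))] if m.sum()>5 else '')
    g=(hsv[...,2]<70)&(Z>.12)&(Z<.135)&(Y>.275)&(Y<.32)&(abs(X-.495)<.03); print('grip',P[g].mean(0).round(4) if g.sum() else '')
for d in(0,32,-32):
    a=np.radians(y); c=np.array([.4955,.2243]); q=c+d/1000*np.array([-np.sin(a),np.cos(a)]); print(d,q.round(4),proj(snap('scene'),[*q,p[2]+.019]).round(1))
E
```

```text
[0.50083894 0.2251831  0.17743551] 100.00274278945066
scene 222 [array([484.8, 223.1]), array([23.5, 42.2]), np.float64(81.9)]
grip [0.4904 0.2932 0.1281]
top 1 
grip 
0 [0.4955 0.2243] [253.8 199.9]
32 [0.464  0.2187] [267.1 208.5]
-32 [0.527  0.2299] [240.9 191.5]
```

View pics/c6.png

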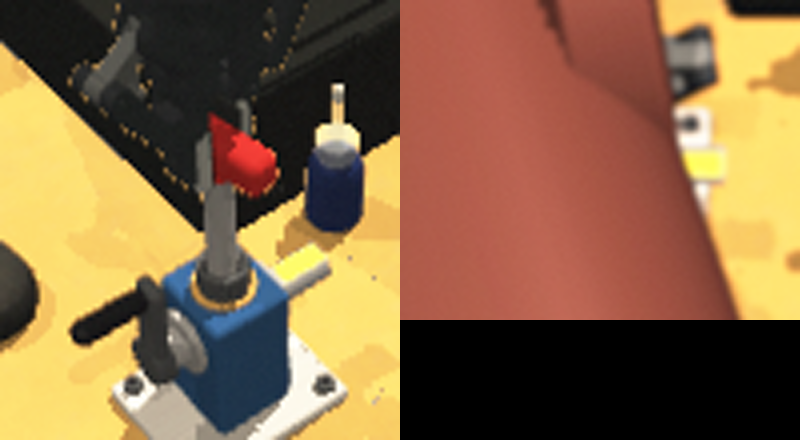

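The crop shows the screw head sunk close to its collar at (222,280). The handle end at (262,178) is turning with the tool, and the crank is still upright. The torque is flat, so this is running friction and not a tight screw; I continue in small steps.

Call:
{"fn": "drive_tool", "kwargs": {
  "motion": [
    [[-0.1,-0.2,0],[0,0,2],1],
    [[0,-0.1,0.1],[0,0,2],1],
    [[0,0,0],[0,0,0],1]
  ]
}}

```text
time: 32.93
eef_pos: [0.501, 0.2249, 0.1773]
ee_rot: [-0.161, 3.137, -0.001]
contact_force: [1.6, 1.4, 4.5]
width: 0.0172
grasp_force: 61.6
```

```bash
sed -i 's/range(8)/range(5)/' av.py; python3 av.py
```

```text
Mz 0.137 0.038 yaw 95.99 z 0.1773 [1.4 1.2 4.8] 0.14 33.1833
```

Call:
{"fn": "drive_tool", "kwargs": {
  "motion": [
    [[0,-0.2,0],[0,0,2],1],
    [[0,-0.1,0.1],[0,0,1],1],
    [[0,0,0],[0,0,0],1]
  ]
}}

```text
time: 33.43
eef_pos: [0.501, 0.2247, 0.1772]
ee_rot: [-0.08, 3.14, -0.0]
contact_force: [1.8, 2.2, 4.4]
width: 0.0171
grasp_force: 61.7
```

```bash
python3 av.py
```

```text
Mz 0.158 0.033 yaw 92.97 z 0.1772 [2.2 0.4 5.8] 0.16 33.6833
```

```bash
cat > hy.py <<'E'
from h import *
p,y,s=pose(); A=[];Rm=[]
for k in range(4):
    S=snap('scene'); P=cloud(S); X,Y,Z=P[...,0],P[...,1],P[...,2]; hsv=cv2.cvtColor(S['img'],cv2.COLOR_RGB2HSV).astype(int); h=hsv[...,0]
    m=((h<6)|(h>174))&(hsv[...,1]>130)&(hsv[...,2]>40)&(Z>.15)&(Z<.28)&(X>.42)&(abs(Y-.22)<.06)
    Q=P[m]; d=Q[:,:2]-[.4955,.2243]; r_=np.hypot(*d.T); f=(r_>.024)
    a=np.degrees(np.arctan2(d[f,1],d[f,0]))%360; A.append([np.percentile(a,5),np.median(a),np.percentile(a,95),r_.max()*1000,f.sum()])
    t=Q[(Q[:,2]>np.percentile(Q[:,2],80))]
    rr=np.hypot(X-.4952,Y-.2245); g=(Z>.10)&(Z<.1215)&(rr<.0145)&(rr>.009); Rm.append(np.percentile(Z[g],[50,90,97]))
print('tool x dir',(y+90)%360,'handle',np.mean(A,0).round(1),'rim',np.mean(Rm,0).round(4))
E
python3 hy.py
```

```text
tool x dir 182.97386287795098 handle [164.  177.1 192.5  32.2  76. ] rim [0.109  0.1116 0.1125]
```

Call:
{"fn": "drive_tool", "kwargs": {
  "motion": [
    [[0,-0.1,0],[0,0,2],1],
    [[0,-0.1,0.1],[0,0,1],1],
    [[0,0,0],[0,0,0],1]
  ]
}}

```text
time: 34.13
eef_pos: [0.501, 0.2245, 0.1771]
ee_rot: [0.003, 3.141, -0.0]
contact_force: [1.7, 0.6, 5.3]
width: 0.0174
grasp_force: 61.7
```

```bash
python3 av.py; python3 hy.py
```

```text
Mz 0.14 0.025 yaw 89.95 z 0.1771 [1.9 0.6 5.1] 0.17 34.3833
tool x dir 179.95179651215025 handle [160.7 173.5 189.1  32.1  77.2] rim [0.109  0.1117 0.1125]
```

The handle turns with the tool and the screw has stopped sinking. The settled torque has risen to about 0.14 N m, so the screw is tight. Release and withdraw straight up.

Call:
{"fn": "drive_tool", "kwargs": {
  "motion": [
    [[0,0,-0.7],[0,0,0],1],
    [[0,0,0],[0,0,0],1],
    [[0,0,0],[0,0,0],-1],
    [[0,0,0],[0,0,0],-1],
    [[0,0,0],[0,0,0],-1],
    [[0,0,0],[0,0,0],-1],
    [[0,0,0],[0,0,0],-1],
    [[0,0,0],[0,0,0],-1]
  ]
}}

```text
time: 35.25
eef_pos: [0.5005, 0.2245, 0.1774]
ee_rot: [-0.005, -3.141, 0.0]
contact_force: [0.9, 0.5, 1.0]
width: 0.0849
grasp_force: 0.0
```

Call:
{"fn": "drive_tool", "kwargs": {
  "motion": [
    [[0,0,-10],[0,0,0],-1],
    [[0,0,-20],[0,0,0],-1],
    [[0,0,-30],[0,0,0],-1],
    [[0,0,-30],[0,0,0],-1],
    [[0,0,-20],[0,0,0],-1],
    [[0,0,0],[0,0,0],-1],
    [[0,0,0],[0,0,0],-1]
  ]
}}

```text
time: 35.83
eef_pos: [0.5014, 0.2247, 0.2895]
ee_rot: [0.005, 3.139, 0.001]
contact_force: [1.1, -0.7, -0.1]
width: 0.0855
grasp_force: 0.0
```

```bash
python3 st.py; python3 hy.py; python3 - <<'E'
from h import *
S=snap('scene'); im=S['img'][130:280,190:390]; cv2.imwrite('pics/c7.png',cv2.resize(im,(800,600),interpolation=cv2.INTER_CUBIC)[:,:,::-1])
P=cloud(S); X,Y,Z=P[...,0],P[...,1],P[...,2]; hsv=cv2.cvtColor(S['img'],cv2.COLOR_RGB2HSV).astype(int); h=hsv[...,0]
m=((h<6)|(h>174))&(hsv[...,1]>130)&(hsv[...,2]>40)&(Z>.15)&(Z<.28)&(X>.42)&(abs(Y-.22)<.06)
print('handle top',np.percentile(Z[m],[2,90,98]).round(4),[np.round(v,1) for v in cv2.minAreaRect((P[m&(Z>np.percentile(Z[m],40))][:,:2]*1000).astype(np.float32))])
g=(hsv[...,2]<70)&(Z>.12)&(Z<.135)&(Y>.275)&(Y<.32)&(abs(X-.495)<.03); print('grip',P[g].mean(0).round(4))
E
```

```text
[0.5014 0.2247 0.2895] 89.8 [ 1.1 -0.7 -0.1] [-0.004  0.004  0.064] -0.0 0.19
tool x dir 179.82808031686824 handle [ 13.  180.5 203.9  31.8 108. ] rim [0.1097 0.1119 0.1126]
handle top [0.1809 0.2048 0.2056] [array([494.9, 224.8]), array([61.4, 17.7]), np.float64(15.3)]
grip [0.4905 0.2931 0.128 ]
```

View pics/c7.png

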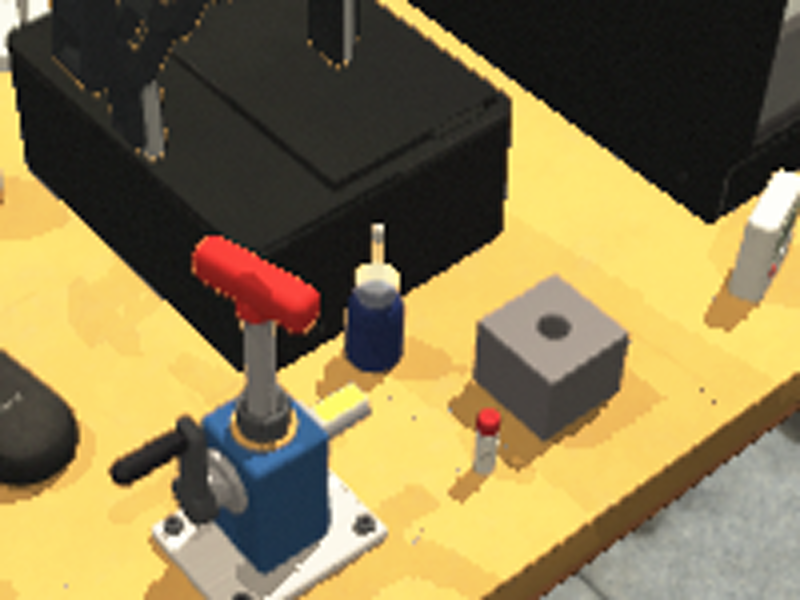

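The crop shows the key standing upright in the screw at (262,390) and the gripper clear. The yellow flat is up at (345,408), and the vial, dropper and timer are where they were. The handle lags the tool by about 15°, which fits a halted, tight screw. Handing in.

```bash
python3 -c "
from h import *
print(r.finish_job())"
```

```text
the job is handed in; nothing more can be done
None
```

I handed the job in at about 36 s of the 72 s limit: flat facing up, crank let go, setscrew turned tight at about 0.14 N m felt at the key, and the key left standing about 12 mm deep with the bystanders unmoved. Tightness is inferred from that torque and the screw no longer sinking, since the force on the spindle can't be measured directly, and `r.finish_job()` returned no verdict.

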